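Load a brake parts carrier

ROBOT

A 6-joint arm with a two-finger parallel gripper is mounted at the origin on the work surface. World frame = base frame: x ahead of the robot, y to its left, z up, the work surface at z = 0. Lengths are in mm, angles in rad, forces in N, time in s.
With the tool pointing down it reaches from about 275 to 1000 mm from the base axis. Payload 8.4 kg.
Tool frame: the origin (TCP) lies midway between the tips of the shut fingers; the grasp point (between the pads) lies 19 mm behind it; z points along the fingers, x is the direction in which the jaws open and shut, and the axes are right-handed (so a half turn about z gives the same grasp; the last joint's range is limited). The gripper opens to 85 mm and grips with 20 to 120 N. Pads are 22 mm wide; open, the fingers measure 114 mm over their backs; the gripper's body (76 mm by 85 mm) begins 54 mm behind the grasp point. The pads swing forward as they close: fully open they stand 13 mm farther back than shut.
Start: joints at [-1.27, 0.353, 1.633, -0, 1.155, -0.002], TCP at [186.37, -596.569, 231.281] pointing down, gripper open.
Joint ranges: [-2.63, 2.63], [-0.92, 2.1], [0.06, 2.66], [-1.3, 4.44], [0, 2.69], [-3.02, 3.02]. Speed limits (rad/s): [2.22, 2.22, 2.79, 3.14, 3.14, 3.14].

INTERFACE

Orientations are given as a rotation vector (axis times angle).
In Python, from plant import manip gives the robot as it stands.
- The arm moves only by the shell command python3 -m creep 'ROWS' [OPENING] [FORCE]. ROWS is JSON, a list of rows, each a list of 4 numbers: the shift along the world's x, y, z in m, then the turn about the world's z in degrees. In form: [[x, y, z, spin], ...]. A call has 1 to 8 rows; each row is the pose to reach, as a shift and turn from the pose measured when the call began; what a row does not reach only later rows make up. A row lasts 1/12 s, in which the tool goes at most 41.7 mm and 7.16 degrees, less where a joint would pass 70% of its speed; a pose out of reach is approached as far as the arm can. A call with a gripper value outside its range is refused whole. OPENING is the closure in counts, from 0 (fully open) to 255 (shut), set as the call begins (- or left out, the last holds). The fingers move at their own pace and stop on an object; FORCE is the grip in N (left out, the last holds). Time passes only in rows, so rows that repeat a pose let the fingers close. It gives the time, the measured TCP pose, the force and the opening at its end, in the units of the state.
- manip.observe(): the state, without advancing time (a new reading comes with each control period).
- manip.get_image(name): name is "scene" or "side" or "wrist"; returns the picture (384x512x3 uint8, red, green, blue); there is no depth.
- manip.calibration(name): a dict with "mtx" (3x3 intrinsics, pixels), "camera_from_world" (4x4, takes a point from world to camera coordinates); the wrist camera has in their place "tool_from_camera" (4x4, takes a point from camera to tool coordinates, whose origin is the TCP and whose axes are the tool frame's). Camera axes: x right, y down, z forward; pixel columns grow to the right and rows downward; lengths in mm; the calibration is good to about 2 mm. A picture is of the moment at which its call begins: read the wrist's pose just before it. calibration takes no time and is no camera call.
- manip.close_job(): hands the job in, once; it reports no verdict.
The state is a dict: "t": time; "qpos": joint angles; "dq": joint speeds; "effort": joint torques, N m; "eef_pos": TCP position; "eef_rot": TCP orientation; "ft_force": force on the tool from outside, world axes, zero at the start; "moment": the same for the moment, N m; "gripper_width": finger opening in mm.
Only numpy, scipy, OpenCV 4.12 (cv2) and the standard library are available. Lean on these libraries where they do the work, as an engineer would, in place of code of your own. Each camera call takes 0.05 s, during which the arm holds its last target.

TASK

Get the brake parts ready to carry out to the trailer: draw the carrier's keeper bar all the way back, seat every brake pad lying on the bench flat and fully down in a nest of its own (friction block up, ear in the slot), and put every hub spacer on a post of its own, right down to the board. Once all the pads are in, push the keeper bar fully shut over them, and leave the can, wrench and mug where they are.

Things in the scene. Friction and masses are not known exactly. Their poses are not given: they have to be found in the camera images.
- pad_a_mid (a point): Brake pad (may be absent): steel plate 120 (x) x 50 (y) x 8 mm with an ear on its +x end, 12 mm long, 20 wide, centred 12 mm to +y; on it a black friction block 84 x 40 x 22 mm (grey groove across), leaving 18 mm of bare plate at each end. 30 mm high, 0.3-0.65 kg, lying flat, block up. Point: pad's middle, 15 mm above its underside; x towards the ear, z up
- pad_b_mid (a point): Brake pad (may be absent): steel plate 120 (x) x 50 (y) x 8 mm with an ear on its +x end, 12 mm long, 20 wide, centred 12 mm to +y; on it a black friction block 84 x 40 x 22 mm (grey groove across), leaving 18 mm of bare plate at each end. 30 mm high, 0.3-0.65 kg, lying flat, block up. Point: pad's middle, 15 mm above its underside; x towards the ear, z up
- pad_c_mid (a point): Brake pad (may be absent): steel plate 120 (x) x 50 (y) x 8 mm with an ear on its +x end, 12 mm long, 20 wide, centred 12 mm to +y; on it a black friction block 84 x 40 x 22 mm (grey groove across), leaving 18 mm of bare plate at each end. 30 mm high, 0.3-0.65 kg, lying flat, block up. Point: pad's middle, 15 mm above its underside; x towards the ear, z up
- spacer_a_mid (a point): Hub spacer (may be absent): aluminium ring, 54 mm outside, 26 mm bore, 24 mm high, 0.1-0.21 kg, lying flat. Point: its centre, 12 mm above its underside; z along the bore
- spacer_b_mid (a point): Hub spacer (may be absent): aluminium ring, 54 mm outside, 26 mm bore, 24 mm high, 0.1-0.21 kg, lying flat. Point: its centre, 12 mm above its underside; z along the bore
- spacer_c_mid (a point): Hub spacer (may be absent): aluminium ring, 54 mm outside, 26 mm bore, 24 mm high, 0.1-0.21 kg, lying flat. Point: its centre, 12 mm above its underside; z along the bore
- carrier: Dark wooden board 285 x 270 x 12 mm fixed to the bench; x points away from the robot. From -x to +x: keeper bar, three nests side by side (88 mm apart in y), three posts 115 mm beyond the nests. Nest rails are aluminium, 10 mm high, 7 mm wide; any pad fits any nest, one way round. Origin: under the board, level with the middle nest's centre
- nest_right (a point): The right nest (left is +y): 124 x 54 mm pocket, 2 mm play all round a pad. Near end wall whole; side rails only 22 mm from each end (80 mm open between for fingers); far (+x) end wall has a 24 mm slot, from the middle line to +y, for the ear. Point: centre of the pocket floor = board's top; axes as the carrier. Seated pad: ear to +x, its point 15 mm above this
- nest_middle (a point): The middle nest (left is +y): 124 x 54 mm pocket, 2 mm play all round a pad. Near end wall whole; side rails only 22 mm from each end (80 mm open between for fingers); far (+x) end wall has a 24 mm slot, from the middle line to +y, for the ear. Point: centre of the pocket floor = board's top; axes as the carrier. Seated pad: ear to +x, its point 15 mm above this
- nest_left (a point): The left nest (left is +y): 124 x 54 mm pocket, 2 mm play all round a pad. Near end wall whole; side rails only 22 mm from each end (80 mm open between for fingers); far (+x) end wall has a 24 mm slot, from the middle line to +y, for the ear. Point: centre of the pocket floor = board's top; axes as the carrier. Seated pad: ear to +x, its point 15 mm above this
- post_right (a point): The right post (left is +y): upright steel, 18 mm thick, 45 mm high, tapered tip; takes one spacer. Point: its foot, on the board's top; z up. A spacer fully down has its centre 12 mm above this
- post_middle (a point): The middle post (left is +y): upright steel, 18 mm thick, 45 mm high, tapered tip; takes one spacer. Point: its foot, on the board's top; z up. A spacer fully down has its centre 12 mm above this
- post_left (a point): The left post (left is +y): upright steel, 18 mm thick, 45 mm high, tapered tip; takes one spacer. Point: its foot, on the board's top; z up. A spacer fully down has its centre 12 mm above this
- keeper (a joint): Keeper bar, m: flat steel 30 x 264 x 4 mm across the near ends of all nests, just above the rails, slides along carrier x. 0 = shut (away from the robot), lying over the near 14 mm of every seated pad's plate and blocking the nests; 0.030 = drawn fully back (-x), clear of the nests. About 3 N of friction, stays where left; cannot pass over a pad that is not fully down
- keeper_grip (a point): Wooden grip block on the middle of the keeper bar, 18 (carrier x) x 24 (carrier y) x 36 mm high, top 64 mm above the bench; pinch it from above. Point: 16 mm below its top; axes as the carrier. Moves with the bar
- spray_can: bystander: standing can 60 mm across, 150 mm high; origin under its centre
- wrench: bystander: wrench about 200 mm long lying on the bench; origin at the middle of its underside
- mug: bystander: white mug 80 mm across, 90 mm high; origin under its centre
Things that resemble listed ones, but are neither listed nor needed, are in the scene too. Leave any brown or purple look-alike of the part that bears pad_c_mid alone.

How it is judged (in metres and radians):
On the way, in this order (a step that is already met when the one before it is completed fails the run):
1. the keeper bar is drawn fully back (value of joint keeper above 0.025 m), for 0.2 s.
2. every pad present is seated in a nest (((horizontal distance between pad_a_mid and nest_right below 0.005 m and z of pad_a_mid in the frame of nest_right below 0.0175 m and angle between pad_a_mid's own z axis and vertical below 0.06 rad and angle between the x axis of pad_a_mid and the x axis of nest_right, either way round below 0.09 rad) or (horizontal distance between pad_a_mid and nest_middle below 0.005 m and z of pad_a_mid in the frame of nest_middle below 0.0175 m and angle between pad_a_mid's own z axis and vertical below 0.06 rad and angle between the x axis of pad_a_mid and the x axis of nest_middle, either way round below 0.09 rad) or (horizontal distance between pad_a_mid and nest_left below 0.005 m and z of pad_a_mid in the frame of nest_left below 0.0175 m and angle between pad_a_mid's own z axis and vertical below 0.06 rad and angle between the x axis of pad_a_mid and the x axis of nest_left, either way round below 0.09 rad)) and ((horizontal distance between pad_b_mid and nest_right below 0.005 m and z of pad_b_mid in the frame of nest_right below 0.0175 m and angle between pad_b_mid's own z axis and vertical below 0.06 rad and angle between the x axis of pad_b_mid and the x axis of nest_right, either way round below 0.09 rad) or (horizontal distance between pad_b_mid and nest_middle below 0.005 m and z of pad_b_mid in the frame of nest_middle below 0.0175 m and angle between pad_b_mid's own z axis and vertical below 0.06 rad and angle between the x axis of pad_b_mid and the x axis of nest_middle, either way round below 0.09 rad) or (horizontal distance between pad_b_mid and nest_left below 0.005 m and z of pad_b_mid in the frame of nest_left below 0.0175 m and angle between pad_b_mid's own z axis and vertical below 0.06 rad and angle between the x axis of pad_b_mid and the x axis of nest_left, either way round below 0.09 rad)) and ((horizontal distance between pad_c_mid and nest_right below 0.005 m and z of pad_c_mid in the frame of nest_right below 0.0175 m and angle between pad_c_mid's own z axis and vertical below 0.06 rad and angle between the x axis of pad_c_mid and the x axis of nest_right, either way round below 0.09 rad) or (horizontal distance between pad_c_mid and nest_middle below 0.005 m and z of pad_c_mid in the frame of nest_middle below 0.0175 m and angle between pad_c_mid's own z axis and vertical below 0.06 rad and angle between the x axis of pad_c_mid and the x axis of nest_middle, either way round below 0.09 rad) or (horizontal distance between pad_c_mid and nest_left below 0.005 m and z of pad_c_mid in the frame of nest_left below 0.0175 m and angle between pad_c_mid's own z axis and vertical below 0.06 rad and angle between the x axis of pad_c_mid and the x axis of nest_left, either way round below 0.09 rad))), for 0.2 s.
At the end, for the whole second after the job is handed in: Each pad present is in a nest (5 mm, at most 2.5 mm high, tilt 0.06, square 0.09 rad), each spacer present down on a post (8 mm off axis, at most 3.5 mm high, tilt 0.08 rad), the keeper bar shut within 4 mm, all at rest (all of step 2 and ((horizontal distance between spacer_a_mid and post_right below 0.008 m and z of spacer_a_mid in the frame of post_right below 0.0155 m and angle between spacer_a_mid's own z axis and vertical below 0.08 rad) or (horizontal distance between spacer_a_mid and post_middle below 0.008 m and z of spacer_a_mid in the frame of post_middle below 0.0155 m and angle between spacer_a_mid's own z axis and vertical below 0.08 rad) or (horizontal distance between spacer_a_mid and post_left below 0.008 m and z of spacer_a_mid in the frame of post_left below 0.0155 m and angle between spacer_a_mid's own z axis and vertical below 0.08 rad)) and ((horizontal distance between spacer_b_mid and post_right below 0.008 m and z of spacer_b_mid in the frame of post_right below 0.0155 m and angle between spacer_b_mid's own z axis and vertical below 0.08 rad) or (horizontal distance between spacer_b_mid and post_middle below 0.008 m and z of spacer_b_mid in the frame of post_middle below 0.0155 m and angle between spacer_b_mid's own z axis and vertical below 0.08 rad) or (horizontal distance between spacer_b_mid and post_left below 0.008 m and z of spacer_b_mid in the frame of post_left below 0.0155 m and angle between spacer_b_mid's own z axis and vertical below 0.08 rad)) and ((horizontal distance between spacer_c_mid and post_right below 0.008 m and z of spacer_c_mid in the frame of post_right below 0.0155 m and angle between spacer_c_mid's own z axis and vertical below 0.08 rad) or (horizontal distance between spacer_c_mid and post_middle below 0.008 m and z of spacer_c_mid in the frame of post_middle below 0.0155 m and angle between spacer_c_mid's own z axis and vertical below 0.08 rad) or (horizontal distance between spacer_c_mid and post_left below 0.008 m and z of spacer_c_mid in the frame of post_left below 0.0155 m and angle between spacer_c_mid's own z axis and vertical below 0.08 rad)) and value of joint keeper below 0.004 m and linear speed of each of pad_a, spacer_a, pad_b, spacer_b, pad_c, spacer_c below 0.03 m/s); the robot touches nothing.
It fails at once if the spray can is moved by more than 40 mm or tipped over (distance of spray_can from where it was at the start of the episode above 0.04 m or angle between spray_can's own z axis and vertical above 0.5 rad).
It fails at once if the wrench is moved by more than 40 mm or tipped over (distance of wrench from where it was at the start of the episode above 0.04 m or angle between wrench's own z axis and vertical above 0.5 rad).
It fails at once if the mug is moved by more than 40 mm or tipped over (distance of mug from where it was at the start of the episode above 0.04 m or angle between mug's own z axis and vertical above 0.5 rad).
Of pad_a, pad_b, pad_c only 2 to 3 are there at a start; the rules pass over those that are not, and their reading is None.
Of spacer_a, spacer_b, spacer_c only 2 to 3 are there at a start; the rules pass over those that are not, and their reading is None.
At some moment in a run one of pad_a, spacer_a, pad_b, spacer_b, pad_c, spacer_c may be knocked a few centimetres aside while the robot is not near it.
It also fails if it takes over 210 s, if anything falls off the work surface, if the arm or the gripper's body presses on something with over 40 N, if the wrist force passes 120 N, or if a joint passes its speed limit or range.

## Working session

There is one attempt and no reset: what is moved stays moved. The work goes in short steps, Python scripts to look and compute and a shell command to move; the robot and the scene stay as the last step left them, time stands still between calls to the robot, and variables do not carry over. Pictures are saved under pics/ and viewed, and the job is handed in when it is done.

```bash
ls; mkdir -p pics; python3 - <<'E'
from plant import manip
import cv2
o=manip.observe()
for k in o: print(k,o[k])
for n in("scene","side","wrist"):
    im=manip.get_image(n); cv2.imwrite(f"pics/{n}0.png",im[:,:,::-1])
    print(n,manip.calibration(n))
E
```

```text
pics
t 0.0
qpos [-1.27038903e+00  3.53631046e-01  1.63413449e+00 -3.54107784e-06
  1.15518188e+00 -2.41422411e-03]
dq [-6.94329457e-04 -3.64140072e-04  2.61868700e-05  4.51636618e-04
 -1.09637231e-03 -9.20555205e-04]
effort [ 9.32793409e-04 -6.05244184e+01 -3.42058110e+01 -1.93780642e-05
  9.12817020e-03 -3.47096329e-05]
eef_pos [ 186.23572109 -596.11667562  230.57220189]
eef_rot [-2.53044740e+00  1.86048262e+00  1.71405087e-03]
ft_force [ 0.43961929 -0.87900974 -0.32798596]
moment [ 0.0481614  -0.0089956  -0.01818062]
gripper_width 85.62505449552398
scene {'mtx': array([[439.52278301,   0.        , 269.31507565],
       [  0.        , 439.52278301, 190.1907801 ],
       [  0.        ,   0.        ,   1.        ]]), 'camera_from_world': array([[-3.28462220e-01,  9.44248873e-01,  2.25085701e-02,
         1.11046280e+02],
       [ 5.88524877e-01,  2.23244513e-01, -7.77045917e-01,
        -2.69256074e+02],
       [-7.38749646e-01, -2.41983373e-01, -6.29041340e-01,
         1.65767907e+03],
       [ 0.00000000e+00,  0.00000000e+00,  0.00000000e+00,
         1.00000000e+00]])}
side {'mtx'
[... 350 characters left out ...]
     [ 2.81231121e-01, -6.43386959e-01, -7.12012836e-01,
         1.44255786e+03],
       [ 0.00000000e+00,  0.00000000e+00,  0.00000000e+00,
         1.00000000e+00]])}
wrist {'mtx': array([[326.05597563,   0.        , 257.61660641],
       [  0.        , 326.05597563, 194.16102121],
       [  0.        ,   0.        ,   1.        ]]), 'tool_from_camera': array([[ 9.99999417e-01,  9.73610782e-04, -4.67038109e-04,
         2.34659613e-01],
       [-7.71744074e-04,  9.46898753e-01,  3.21530958e-01,
        -8.26259118e+01],
       [ 7.55283810e-04, -3.21530410e-01,  9.46898952e-01,
        -1.42984255e+02],
       [ 0.00000000e+00,  0.00000000e+00,  0.00000000e+00,
         1.00000000e+00]])}
```

View pics/scene0.png

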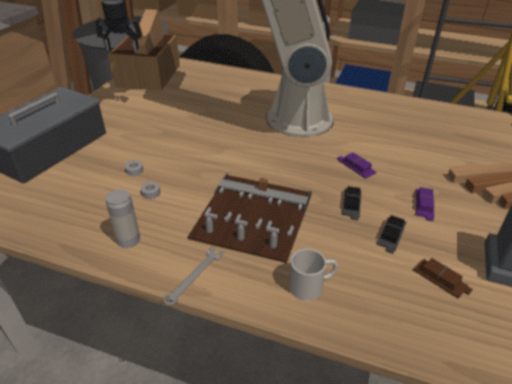

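View pics/side0.png

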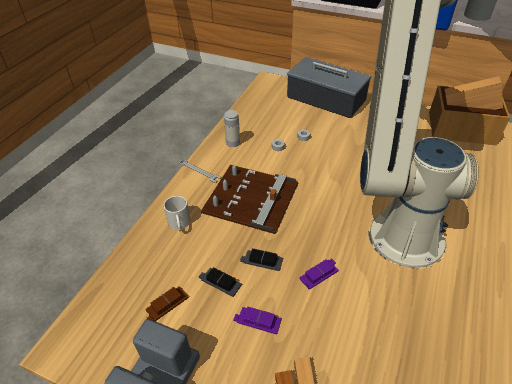

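View pics/wrist0.png

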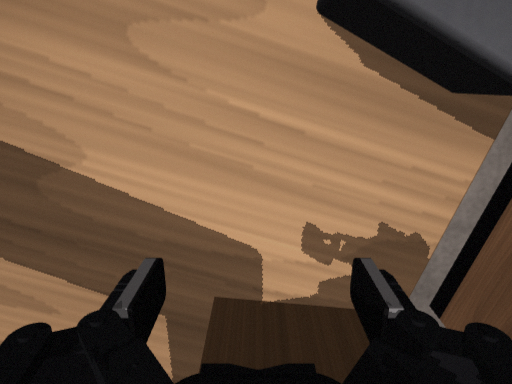

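The scene view shows two black pads at about (352,200) and (392,232), two spacers at (134,168) and (150,190), and the carrier at (250,215). The purple and brown parts are look-alikes. I'll measure next.

```bash
cat > h.py <<'E'
from plant import manip
import cv2, numpy as np
from scipy.spatial.transform import Rotation as R
def cam(n,o=None):
    c=manip.calibration(n)
    if n!='wrist': return c['mtx'],np.linalg.inv(c['camera_from_world'])
    o=o or manip.observe()
    T=np.eye(4);T[:3,:3]=R.from_rotvec(o['eef_rot']).as_matrix();T[:3,3]=o['eef_pos']
    return c['mtx'],T@c['tool_from_camera']
def px2w(px,z,K,W):
    px=np.atleast_2d(np.asarray(px,float))
    d=np.c_[(px[:,0]-K[0,2])/K[0,0],(px[:,1]-K[1,2])/K[1,1],np.ones(len(px))]@W[:3,:3].T
    o=W[:3,3]; s=(z-o[2])/d[:,2]
    return o+d*s[:,None]
def w2px(P,K,W):
    P=np.atleast_2d(P); C=np.linalg.inv(W); c=P@C[:3,:3].T+C[:3,3]; u=c@K.T
    return u[:,:2]/u[:,2:]
def snap(n,name):
    o=manip.observe(); K,W=cam(n,o); im=manip.get_image(n)[:,:,::-1].copy(); cv2.imwrite(f'pics/{name}.png',im)
    np.savez(f'pics/{name}.npz',K=K,W=W); return im,K,W
def load(name):
    z=np.load(f'pics/{name}.npz'); return cv2.imread(f'pics/{name}.png'),z['K'],z['W']
E
python3 - <<'E'
from h import *
for n in('scene','side'):
    K,W=cam(n); im=cv2.imread(f'pics/{n}0.png')
    hsv=cv2.cvtColor(im,cv2.COLOR_BGR2HSV)
    m=(im.max(2)<55).astype(np.uint8)
    c,_=cv2.findContours(m,0,2)
    for k in c:
        if 40<cv2.contourArea(k)<1500:
            r=cv2.minAreaRect(k); p=px2w([r[0]],25,K,W)[0]
            print(n,np.round(r[0]),np.round(r[1]),cv2.contourArea(k),np.round(p))
    pts={'scene':[(134,165),(150,187),(241,230),(210,222),(274,238),(263,184)],'side':[(304,133),(279,143)]}[n]
    print(np.round(px2w(pts,24,K,W)))
im=cv2.imread('pics/scene0.png')
cv2.imwrite('pics/z1.png',cv2.resize(im[120:310,110:310],None,fx=4,fy=4,interpolation=2)[:600])
cv2.imwrite('pics/z2.png',cv2.resize(im[140:300,320:480],None,fx=4,fy=4,interpolation=2)[:600])
E
```

```text
scene [436. 277.] [39.  8.] 136.0 [642. 524.  25.]
scene [490. 256.] [42.  9.] 179.5 [524. 647.  25.]
scene [392. 230.] [17. 25.] 380.0 [514. 404.  25.]
scene [502. 237.] [60. 17.] 514.0 [440. 682.  25.]
scene [351. 199.] [15. 23.] 295.5 [427. 279.  25.]
scene [507. 106.] [12.  8.] 62.5 [-353.  745.   25.]
scene [466.  98.] [13. 13.] 98.5 [-368.  591.   25.]
scene [124.  52.] [ 4. 21.] 54.5 [-255. -929.   25.]
scene [154.  51.] [ 6. 16.] 61.0 [-317. -803.   25.]
scene [98. 63.] [46. 24.] 577.0 [-101. -959.   25.]
scene [449.  53.] [ 43. 100.] 731.5 [-833.  515.   25.]
scene [377.  13.] [49. 27.] 1090.0 [-1318.    98.    25.]
scene [324.  19.] [39.  4.] 90.5 [-1100.  -170.    25.]
scene [106.  26.] [49. 66.] 1205.0 [ -527. -1214.    25.]
[[ 503. -388.   24.]
 [ 581. -285.   24.]
 [ 655.   31.   24.]
 [ 655.  -58.   24.]
 [ 652.  121.   24.]
 [ 451.   19.   24.]]
side [173. 369.] [38. 62.] 882.5 [493. 705.  25.]
side [169. 301.] [11. 32.] 91.5 [608. 537.  25.]
side [220. 280.] [30. 15.] 379.0 [500. 412.  25.]
side [263. 258.] [29. 14.] 339.0 [410. 285.  25.]
side [276. 200.] [10. 54.] 82.5 [466.  31.  25.]
side [364. 170.] [38.  5.] 135.5 [ 210. -251.   25.]
side [394. 146.] [ 5. 49.] 199.0 [ 126. -442.   25.]
side [435. 111.] [11. 45.] 253.5 [   1. -766.   25.]
side [455. 105.] [46. 19.] 143.5 [ -78. -853.   25.]
side [402.  98.] [ 5. 38.] 168.0 [ 157. -817.   25.]
side [410.  54.] [ 6. 42.] 198.0 [  194. -1279.    25.]
side [416.  13.] [ 6. 28.] 135.5 [  239. -1831.    25.]
side [351.   4.] [ 7. 58.] 212.5 [  660. -1837.    25.]
[[ 500. -389.   24.]
 [ 574. -284.   24.]]
```

View pics/z1.png

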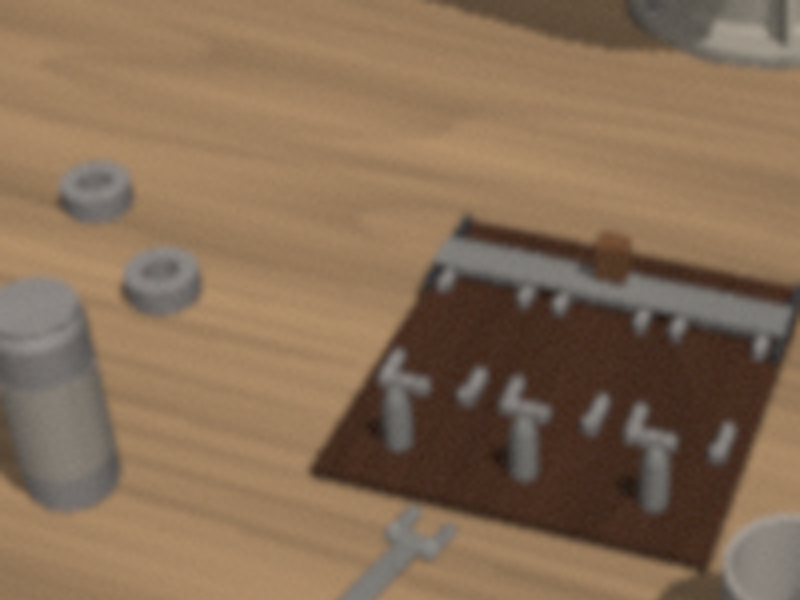

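View pics/z2.png

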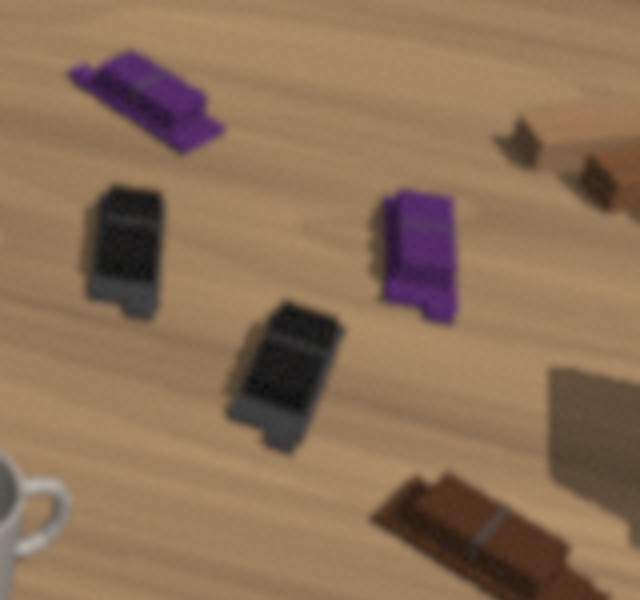

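```bash
python3 -m creep '[[0.015,0.026,0.003,-0.8],[0.03,0.052,0.006,-1.6],[0.045,0.078,0.009,-2.4],[0.06,0.104,0.012,-3.2],[0.075,0.13,0.015,-4],[0.09,0.156,0.018,-4.8],[0.105,0.182,0.021,-5.6],[0.12,0.208,0.024,-6.4]]' 0
```

```text
t: 0.82
eef_pos: [306.6, -386.8, 254.7]
eef_rot: [-2.422, 2.0, 0.002]
ft_force: [0.4, -0.4, -0.8]
gripper_width: 85.1
```

```bash
python3 -m creep '[[0.016,0.027,0.003,-0.8],[0.032,0.054,0.006,-1.6],[0.048,0.081,0.009,-2.4],[0.064,0.108,0.012,-3.2],[0.08,0.135,0.015,-4],[0.096,0.162,0.018,-5],[0.112,0.189,0.021,-6],[0.128,0.216,0.024,-7]]' && python3 -m creep '[[0.016,0.026,0.003,-0.6],[0.032,0.052,0.006,-1.2],[0.048,0.078,0.009,-1.8],[0.064,0.104,0.012,-2.4],[0.08,0.13,0.015,-3],[0.1,0.156,0.018,-3.5],[0.12,0.189,0.021,-4],[0.14,0.19,0.021,-4]]' && python3 - <<'E'
from h import *
snap('wrist','w1'); print(manip.observe()['eef_pos'],manip.observe()['eef_rot'])
E
```

```text
t: 1.48
eef_pos: [435.0, -169.3, 278.8]
eef_rot: [-2.294, 2.145, 0.002]
ft_force: [0.2, 0.0, -0.1]
gripper_width: 85.6
t: 2.15
eef_pos: [575.9, 25.5, 300.4]
eef_rot: [-2.219, 2.22, 0.003]
ft_force: [0.2, 0.1, -0.4]
gripper_width: 85.5
[579.0997315   23.66341062 299.9042958 ] [-2.21961166e+00  2.21857145e+00 -7.81319173e-04]
```

View pics/w1.png

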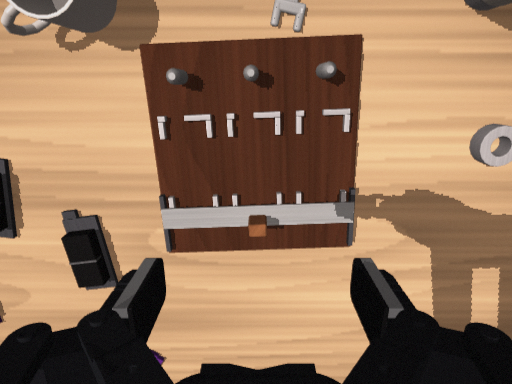

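The wrist view shows the whole carrier. The board corners are near (142,44), (362,35), (353,245) and (168,252), and the post tips near (177,75), (250,72) and (327,69). The grip block is at (258,226), the near pad at (88,255) and one spacer at (495,145).

```bash
python3 - <<'E'
from h import *
im,K,W=load('w1')
cor=px2w([(142,44),(362,35),(353,245),(168,252)],12,K,W); print('corners',np.round(cor[:,:2],1))
d=[np.linalg.norm(cor[i]-cor[(i+1)%4]) for i in range(4)]; print(d)
v=cor[1]-cor[0]; print('yaw far', np.degrees(np.arctan2(v[0],-v[1])), 'left',np.degrees(np.arctan2(*(cor[0]-cor[3])[[1,0]])),'right',np.degrees(np.arctan2(*(cor[1]-cor[2])[[1,0]])))
tips=px2w([(177,74),(250,71),(326,69)],55,K,W); print('tips',np.round(tips,1))
print('grip top',px2w([(258,229)],64,K,W))
# far wall pieces top z=22
print('wall tops',np.round(px2w([(184,117),(211,117),(254,114),(280,114),(323,112),(350,111)],22,K,W)[:,:2],1))
cv2.imwrite('pics/w1z.png',cv2.resize(im[25:265,130:370],None,fx=2.5,fy=2.5,interpolation=2))
E
```

```text
corners [[ 703.8  166.4]
 [ 713.6  -98.5]
 [ 433.3 -114.1]
 [ 421.1  159.8]]
[np.float64(265.0414751314655), np.float64(280.6974850531224), np.float64(274.17078492662233), np.float64(282.82763425772316)]
yaw far 2.1070415215960057 left 1.3222300667584255 right 3.1781049107710793
tips [[668.6 116.5  55. ]
 [671.8  34.8  55. ]
 [673.9 -49.8  55. ]]
grip top [[482.92558813  25.74445552  64.        ]]
wall tops [[618.5 119.5]
 [618.5  85.3]
 [622.2  31. ]
 [622.2  -1.8]
 [624.7 -55.7]
 [625.9 -89.5]]
```

View pics/w1z.png

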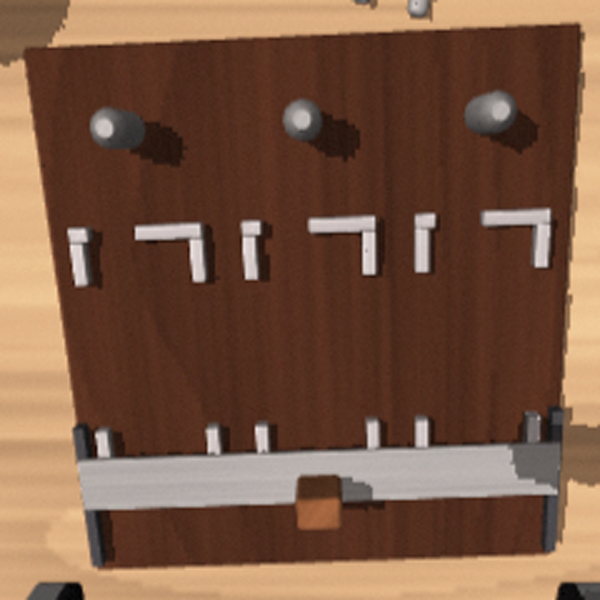

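```bash
python3 - <<'E'
from h import *
im,K,W=load('w1')
z=lambda p:np.array(p)/2.5+[130,25]-0.3
A=px2w(z([(135,226),(308,219),(481,212),(206,222),(377,215),(551,208)]),22,K,W)[:,:2]
B=px2w(z([(104,127),(302,120),(498,111)]),57,K,W)[:,:2]
print(np.round(B,1))
L=np.array([(69,88),(69,0),(69,-88),(69,54),(69,-34),(69,-122),(115,88),(115,0),(115,-88)],float)
P=np.vstack([A,B])
def fit(L,P):
    lc,pc=L.mean(0),P.mean(0); H=(L-lc).T@(P-pc); U,S,V=np.linalg.svd(H); Rm=(U@V).T
    t=pc-Rm@lc; return Rm,t
Rm,t=fit(L,P); print('yaw',np.degrees(np.arctan2(Rm[1,0],Rm[0,0])),'nest mid',t); print(np.round(P-(L@Rm.T+t),1))
# board corners consistent?
print('corners local',np.round((px2w([(142,44),(362,35),(353,245),(168,252)],12,K,W)[:,:2]-t)@Rm,1))
g=px2w(z([(320,517)]),64,K,W)[0]; print('grip',g,(g[:2]-t)@Rm)
for n in('scene','side'):
    K2,W2=cam(n)
    pred=lambda l,zz:w2px(np.r_[Rm@np.array(l,float)+t,zz],K2,W2)[0]
    print(n,[np.round(pred(l,57),1) for l in[(115,88),(115,0),(115,-88)]])
    im2=cv2.imread(f'pics/{n}0.png')
    b=(120,110,310,310) if n=='scene' else (150,190,240,310)
    cr=cv2.resize(im2[b[0]:b[2],b[1]:b[3]],None,fx=4,fy=4,interpolation=2)
    for l,zz in [((115,88),57),((115,0),57),((115,-88),57),((69,88),22),((69,0),22),((69,-88),22),((69,-34),22)]:
        u=((pred(l,zz)-[b[1],b[0]]+.5)*4).astype(int); cv2.circle(cr,tuple(int(q) for q in u),3,(0,255,0),1)
    cv2.imwrite(f'pics/ov_{n}.png',cr[:600,:800])
E
```

```text
[[667.  122.5]
 [669.9  34.2]
 [673.7 -52.6]]
yaw 2.3852216018783783 nest mid [555.51415773  29.36519465]
[[ 0.  -0.4]
 [-0.2  0.1]
 [-0.4  1.3]
 [ 0.6 -2.4]
 [ 0.4 -0.6]
 [ 0.2  0.4]
 [ 0.3  0.4]
 [-0.5  0. ]
 [-0.4  1.2]]
corners local [[ 153.9  130.7]
 [ 152.6 -134.3]
 [-128.1 -138.2]
 [-128.9  135.9]]
grip [479.42331863  26.12637303  64.        ] [-7.61597070e+01 -6.92710043e-02]
scene [array([272.8, 232.6]), array([239.6, 225. ]), array([207.5, 217.7])]
side [array([214.4, 195.5]), array([224.3, 179.6]), array([233.5, 164.8])]
```

View pics/ov_scene.png

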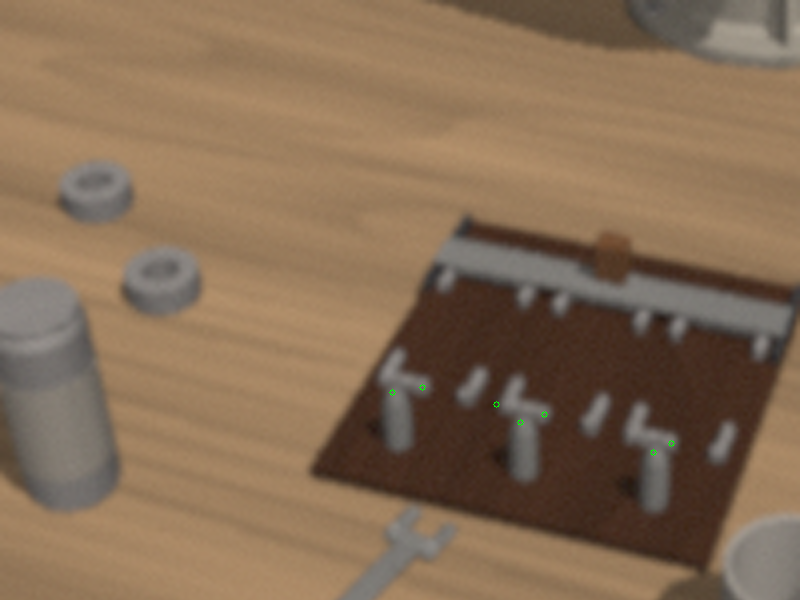

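View pics/ov_side.png

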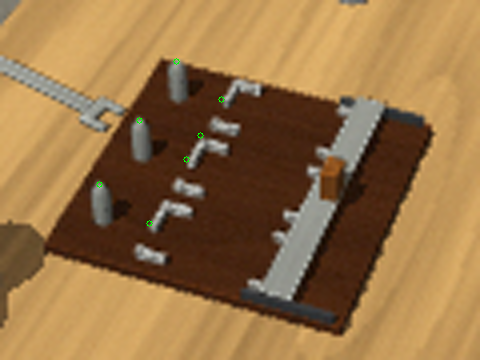

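```bash
cat >> h.py <<'E'
CY=np.radians(2.39); CT=np.array([555.5,29.4]); CR=np.array([[np.cos(CY),-np.sin(CY)],[np.sin(CY),np.cos(CY)]])
def loc(P): return (np.atleast_2d(P)[:,:2]-CT)@CR
def glob(l): return CR@np.array(l,float)+CT
E
python3 - <<'E'
from h import *
K,W=cam('scene'); p=px2w([(110+613/4-.5,120+238/4-.5)],64,K,W); print(p,loc(p))
K,W=cam('side'); p=px2w([(190+333/4-.5,150+163/4-.5)],64,K,W); print(p,loc(p))
K,W=cam('side'); p=px2w([(190+375/4,150+105/4),(190+353/4,150+103/4),(190+270/4,150+295/4)],28,K,W); print(p,loc(p))
im,K,W=load('w1'); z=lambda p:np.array(p)/2.5+[130,25]-0.3
p=px2w(z([(79,462),(90,509),(560,445),(555,493)]),28,K,W); print(p,loc(p))
E
```

```text
[[477.32995202  27.0094644   64.        ]] [[-78.20173807   0.8713344 ]]
[[481.2081434   24.35494559  64.        ]] [[-74.43761705  -1.94260082]]
[[483.00572922 -96.42961178  28.        ]
 [503.50213661 -91.03872992  28.        ]
 [482.42506457 162.45297023  28.        ]] [[ -77.67846475 -122.69705217]
 [ -56.97508006 -118.16558599]
 [ -67.462891    135.98454844]]
[[ 495.24773132  158.23081576   28.        ]
 [ 467.07929961  154.75228248   28.        ]
 [ 505.58572008 -103.86292469   28.        ]
 [ 477.28621121 -103.77676781   28.        ]] [[ -54.8274476   131.23134519]
 [ -83.11643552  128.93049727]
 [ -55.4280943  -131.06551338]
 [ -83.69939324 -129.7993059 ]]
```

```bash
python3 -m creep '[[-0.015,0,-0.025,0.4],[-0.03,0,-0.05,0.8],[-0.045,0.001,-0.075,1.2],[-0.06,0.001,-0.1,1.6],[-0.075,0.002,-0.125,2],[-0.09,0.002,-0.15,2.4],[-0.0995,0.0025,-0.175,2.4],[-0.0995,0.0025,-0.19,2.4]]' && python3 -m creep '[[0,0,0,0],[0,0,-0.02,0],[0,0,-0.035,0],[0,0,-0.035,0]]' && python3 - <<'E'
from h import *
snap('wrist','w2'); o=manip.observe(); print(o['eef_pos'],o['eef_rot'])
E
```

```text
t: 2.87
eef_pos: [475.8, 25.8, 107.5]
eef_rot: [2.268, -2.174, -0.004]
ft_force: [-0.7, 1.0, 0.5]
gripper_width: 85.5
t: 3.2
eef_pos: [474.6, 25.6, 71.1]
eef_rot: [2.266, -2.172, -0.007]
ft_force: [-0.2, -0.0, -0.3]
gripper_width: 85.2
[475.19489131  25.65588264  72.1983122 ] [ 2.26671468 -2.17296562 -0.00634094]
```

View pics/w2.png

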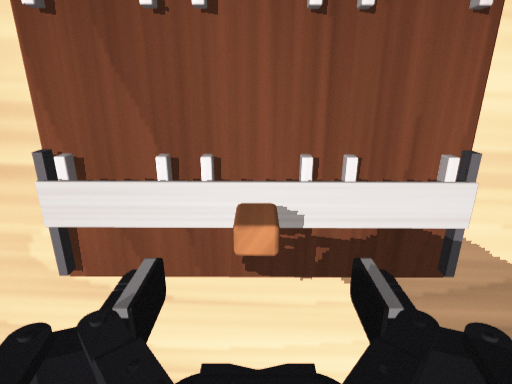

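```bash
python3 - <<'E'
from h import *
im,K,W=load('w2')
p=px2w([(257,241),(236,231),(278,231),(280,254),(236,254)],64,K,W); print(np.round(p,1)); print(np.round(loc(p),1))
q=px2w([(39,181),(476,181),(471,227),(42,227)],28,K,W); print(np.round(loc(q),1))
q=px2w([(73,155),(170,156),(213,156),(311,156),(357,157),(456,157)],22,K,W); print(np.round(loc(q),1))
for i in range(3): print(manip.observe()['eef_pos'])
E
```

```text
[[481.   26.   64. ]
 [486.1  36.8  64. ]
 [487.1  15.6  64. ]
 [474.   13.7  64. ]
 [473.   36.5  64. ]]
[[-74.6  -0.3]
 [-69.   10.3]
 [-69.  -10.9]
 [-82.1 -12.3]
 [-82.1  10.5]]
[[ -53.7  129.6]
 [ -53.2 -130. ]
 [ -83.1 -133.5]
 [ -83.7  134.2]]
[[ -39.3  109.9]
 [ -39.8   51.9]
 [ -39.7   26.2]
 [ -39.6  -32.4]
 [ -40.2  -59.9]
 [ -40.1 -119. ]]
[475.19489131  25.65588264  72.1983122 ]
[475.19489131  25.65588264  72.1983122 ]
[475.19489131  25.65588264  72.1983122 ]
```

```bash
python3 -m creep '[[0.005,0.0003,0,0],[0.005,0.0003,-0.018,0],[0.005,0.0003,-0.036,0],[0.005,0.0003,-0.036,0]]' && python3 -m creep '[[0,0,0,0],[0,0,0,0],[0,0,0,0],[0,0,0,0],[0,0,0,0],[0,0,0,0],[0,0,0,0],[0,0,0,0]]' 255 40
```

```text
t: 3.58
eef_pos: [480.0, 25.9, 35.4]
eef_rot: [2.266, -2.172, -0.008]
ft_force: [-0.3, 0.6, -1.1]
gripper_width: 85.0
t: 4.25
eef_pos: [480.7, 26.8, 36.4]
eef_rot: [2.267, -2.174, -0.007]
ft_force: [-1.2, 8.4, 7.5]
gripper_width: 23.1
```

```bash
python3 -m creep '[[-0.004,0,0,0],[-0.008,0,0,0],[-0.012,-0.0005,0,0],[-0.015,-0.0006,0,0],[-0.018,-0.0007,0,0],[-0.018,-0.0007,0,0]]' && python3 -m creep '[[-0.002,0,0,0],[-0.004,0,0,0],[-0.005,0,0,0],[-0.005,0,0,0],[-0.005,0,0,0]]' && python3 - <<'E'
from h import *
snap('wrist','w3')
E
```

```text
t: 4.75
eef_pos: [461.9, 26.1, 36.4]
eef_rot: [2.266, -2.174, -0.008]
ft_force: [-0.1, 1.7, -1.5]
gripper_width: 23.1
t: 5.17
eef_pos: [458.3, 26.0, 36.5]
eef_rot: [-2.267, 2.174, 0.005]
ft_force: [6.8, 0.2, -11.1]
gripper_width: 23.4
```

View pics/w3.png

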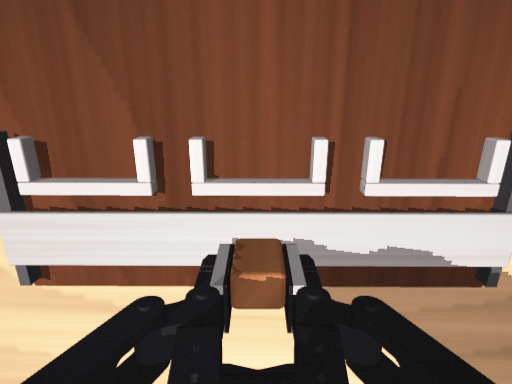

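```bash
python3 - <<'E'
from h import *
im,K,W=load('w3')
print(loc(px2w([(10,212),(500,212)],28,K,W)), loc(px2w([(88,181),(258,181),(430,181),(156,181),(192,181),(326,181),(362,181)],22,K,W)))
E
python3 -m creep '[[-0.002,0,0,0],[-0.003,0,0,0],[-0.003,0,0,0],[-0.003,0,0,0]]' && python3 -m creep '[[0.002,0,0,0],[0.002,0,0,0],[0.002,0,0,0],[0.002,0,0,0],[0.002,0,0,0],[0.002,0,0,0]]' 0
```

```text
[[ -75.68915086  124.57633047]
 [ -75.16540439 -120.34040239]] [[-61.20673896  85.96311453]
 [-61.05637839   0.2928042 ]
 [-60.90484516 -86.0456423 ]
 [-61.1465242   51.65480394]
 [-61.1146839   33.51328948]
 [-60.99639841 -33.88173443]
 [-60.96468218 -51.95255525]]
t: 5.55
eef_pos: [458.3, 26.0, 36.5]
eef_rot: [-2.264, 2.171, -0.001]
ft_force: [13.6, -0.3, -21.2]
gripper_width: 23.3
t: 6.05
eef_pos: [460.0, 26.0, 36.6]
eef_rot: [-2.264, 2.172, -0.001]
ft_force: [-0.2, -0.1, 0.4]
gripper_width: 85.5
```

```bash
python3 -m creep '[[0,0,0.03,0],[0,0,0.065,0],[0.005,0.02,0.1,0],[0.01,0.055,0.13,0],[0.015,0.09,0.15,0],[0.02,0.13,0.17,0],[0.025,0.17,0.19,0],[0.03,0.21,0.205,0]]' && python3 -m creep '[[0,0.035,0.005,-1],[0,0.065,0.005,-2],[0,0.085,0.005,-2.4],[0,0.095,0.005,-2.4],[0,0.095,0.005,-2.4]]' && python3 - <<'E'
from h import *
snap('wrist','w4')
E
```

```text
t: 6.72
eef_pos: [488.6, 227.0, 239.2]
eef_rot: [-2.263, 2.171, -0.002]
ft_force: [1.8, -0.1, -0.9]
gripper_width: 85.4
t: 7.13
eef_pos: [488.2, 323.5, 243.8]
eef_rot: [-2.22, 2.216, -0.001]
ft_force: [-0.3, -0.5, -0.0]
gripper_width: 85.5
```

View pics/w4.png

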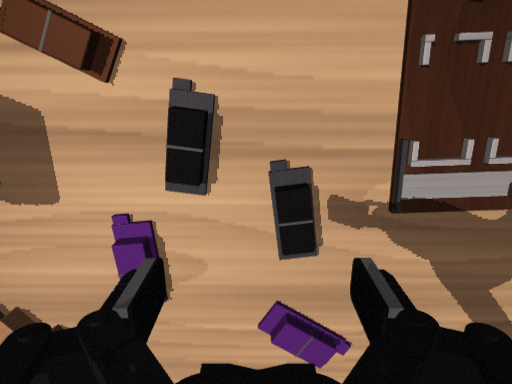

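```bash
python3 - <<'E'
from h import *
im,K,W=load('w4')
a=cv2.resize(im[150:270,255:335],None,fx=5,fy=5,interpolation=2); b=cv2.resize(im[70:190+10,150:230],None,fx=5,fy=5,interpolation=2)
c=np.hstack([a,b[:600]]); c=np.clip(c.astype(float)*1.8,0,255).astype(np.uint8); cv2.imwrite('pics/w4z.png',c)
E
```

```text
(no output)
```

View pics/w4z.png

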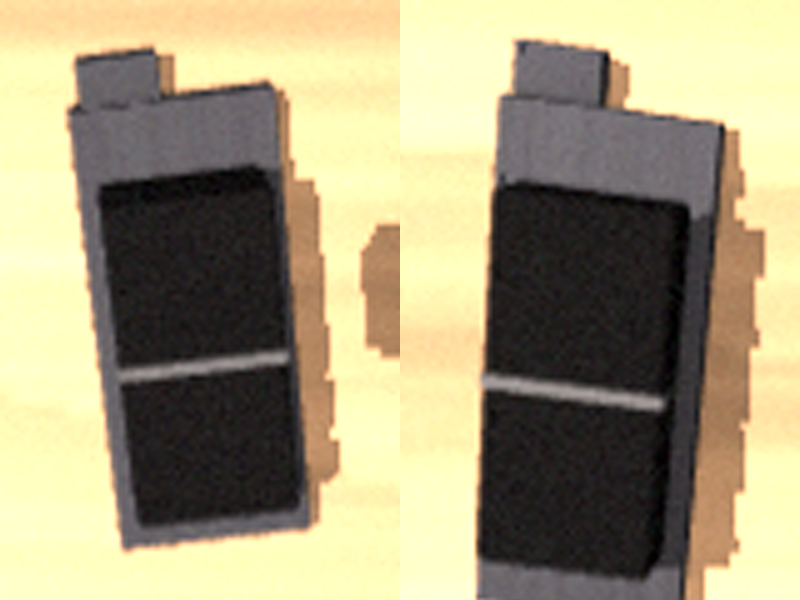

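```bash
python3 - <<'E'
from h import *
im,K,W=load('w4')
zz=lambda p,o:np.array(p)/5.-0.4+o
def rep(n,bl,gr,pl,o):
    B=px2w(zz(bl,o),30,K,W)[:,:2];G=px2w(zz(gr,o),30,K,W)[:,:2];P=px2w(zz(pl,o),8,K,W)[:,:2]
    print(n,'blk c',B.mean(0),'groove c',G.mean(0),'plate c',P.mean(0))
    # order: far-left, far-right, near-right, near-left
    y=lambda v:np.degrees(np.arctan2(v[1],v[0]))
    for Q in(B,P): print('  yaw',y(Q[0]-Q[3]),y(Q[1]-Q[2]),y(Q[0]-Q[1])-90,y(Q[3]-Q[2])-90,'size',[round(np.linalg.norm(Q[i]-Q[(i+1)%4]),1) for i in range(4)])
    print('  groove yaw',y(G[0]-G[1])-90,np.linalg.norm(G[0]-G[1]))
rep('near',[(102,203),(270,182),(301,507),(138,525)],[(121,376),(289,356)],[(70,110),(274,87),(310,527),(124,548)],[255,150])
rep('far',[(97,187),(287,205),(250,577),(80,557)],[(84,380),(263,405)],[(102,97),(322,123),(284,615),(78,600)],[150,70])
E
```

```text
near blk c [416.46421174 279.18452256] groove c [414.85545599 278.72412483] plate c [415.5991164  278.79644953]
  yaw 7.179355379069101 8.160368134272087 7.713869668650872 7.368306505098076 size [np.float64(38.7), np.float64(84.1), np.float64(40.2), np.float64(83.9)]
  yaw 7.570951656878133 7.559477204583736 6.840538014042025 7.5636650455436865 size [np.float64(48.9), np.float64(119.0), np.float64(48.9), np.float64(119.6)]
  groove yaw 7.6500678034288825 40.107291717164415
far blk c [504.88156456 403.94911931] groove c [503.9302442  404.99854017] plate c [504.9623338  404.51201207]
  yaw -7.479793976173177 -8.48415599861328 -5.115426570000878 -6.837753317524758 size [np.float64(40.3), np.float64(83.7), np.float64(38.8), np.float64(82.5)]
  yaw -7.574913769639569 -6.882153800096485 -6.324257709093345 -4.178936747190264 size [np.float64(48.9), np.float64(116.2), np.float64(50.3), np.float64(118.1)]
  groove yaw -7.891712388070047 39.55223985813095
```

```bash
python3 -m creep '[[-0.012,-0.008,-0.03,1.5],[-0.024,-0.016,-0.06,3],[-0.037,-0.024,-0.09,4.5],[-0.05,-0.032,-0.12,6],[-0.06,-0.038,-0.145,7.2],[-0.0726,-0.0445,-0.17,7.5],[-0.0726,-0.0445,-0.174,7.5],[-0.0726,-0.0445,-0.174,7.5]]' && python3 - <<'E'
from h import *
snap('wrist','w5'); o=manip.observe(); print(o['eef_pos'],R.from_rotvec(o['eef_rot']).as_matrix()[:,0])
E
```

```text
t: 7.85
eef_pos: [414.5, 275.5, 68.8]
eef_rot: [-2.361, 2.071, -0.0]
ft_force: [-0.0, 0.2, 0.0]
gripper_width: 85.5
[416.24646083 276.85701682  70.18656436] [ 0.13056309 -0.99143789 -0.00204627]
```

View pics/w5.png

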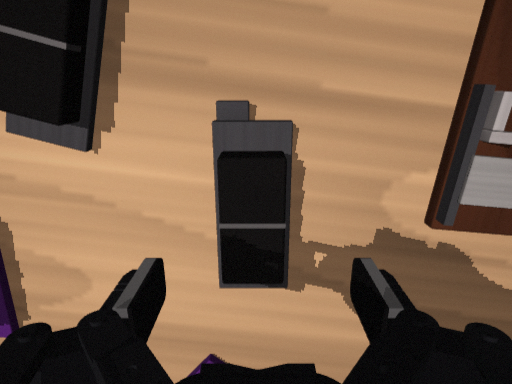

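```bash
python3 - <<'E'
from h import *
im,K,W=load('w5')
G=px2w([(218,226),(288,226)],30,K,W); print(G, G.mean(0), np.degrees(np.arctan2(G[0,1]-G[1,1],G[0,0]-G[1,0]))-90)
B=px2w([(218,156),(287,156),(288,285),(222,285)],30,K,W); print(B.mean(0))
P=px2w([(213,122),(292,122)],8,K,W);print(P)
print(manip.observe()['eef_pos'])
E
```

```text
[[411.80100192 299.31119059  30.        ]
 [417.41861633 257.05838061  30.        ]] [414.60980912 278.1847856   30.        ] 7.573200218449813
[415.37260669 277.76935697  30.        ]
[[470.65379875 310.42962436   8.        ]
 [477.02682177 262.34512428   8.        ]]
[416.24646083 276.85701682  70.18656436]
```

```bash
python3 -m creep '[[-0.001,0.001,-0.02,0],[-0.001,0.001,-0.04,0],[-0.001,0.001,-0.055,0],[-0.001,0.001,-0.061,0],[-0.001,0.001,-0.061,0]]' && python3 -m creep '[[0,0,0,0],[0,0,0,0],[0,0,0,0],[0,0,0,0],[0,0,0,0],[0,0,0,0],[0,0,0,0],[0,0,0,0]]' 255 80
```

```text
t: 8.32
eef_pos: [416.2, 278.1, 9.4]
eef_rot: [-2.358, 2.069, -0.002]
ft_force: [-0.1, -0.4, -0.1]
gripper_width: 85.3
t: 8.98
eef_pos: [417.0, 278.6, 10.7]
eef_rot: [-2.357, 2.067, -0.003]
ft_force: [-0.5, -1.3, 12.4]
gripper_width: 38.3
```

```bash
python3 -m creep '[[0,0,0.01,0],[0,0,0.03,0],[0,0,0.06,0],[0,0,0.09,0],[0,0,0.09,0],[0,0,0.09,0]]' && python3 - <<'E'
from h import *
snap('wrist','w6'); o=manip.observe(); print(o['eef_pos'],o['ft_force'],o['gripper_width'])
E
```

```text
t: 9.48
eef_pos: [417.8, 279.2, 102.5]
eef_rot: [-2.354, 2.065, -0.004]
ft_force: [0.4, -0.0, -4.8]
gripper_width: 37.9
[416.81820112 278.53539735 101.02081107] [ 0.39272567 -0.77020827 -5.23044384] 38.137495534625
```

View pics/w6.png

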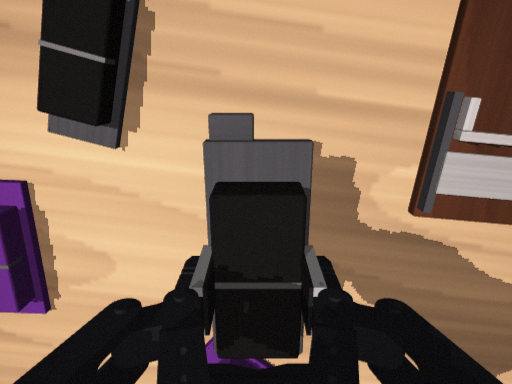

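```bash
cat >> h.py <<'E'
def px2tool(px,tz):
    c=manip.calibration('wrist'); return px2w(px,tz,c['mtx'],c['tool_from_camera'])
E
python3 - <<'E'
from h import *
print(px2tool([(217,285),(302,286)],-19.3)); print(px2tool([(212,190),(305,190),(300,356),(217,356)],-19.3).round(1)); print(px2tool([(204,141),(313,141)],2.7))
print(glob((0,88)),glob((0,-88)))
E
```

```text
[[-17.74097979   1.82161314 -19.3       ]
 [ 19.89499018   2.29045522 -19.3       ]]
[[-18.  -42.4 -19.3]
 [ 19.1 -42.4 -19.3]
 [ 20.7  41.7 -19.3]
 [-19.3  41.7 -19.3]]
[[-23.80439577 -58.26326678   2.7       ]
 [ 24.93203989 -58.30665271   2.7       ]]
[551.83028795 117.32345087] [559.16971205 -58.52345087]
```

```bash
python3 -m creep '[[0.02,-0.023,0,-0.7],[0.04,-0.046,0,-1.4],[0.06,-0.069,0,-2.1],[0.08,-0.092,0,-2.8],[0.1,-0.115,0,-3.5],[0.12,-0.138,0,-4.3],[0.1367,-0.161,0,-5.1],[0.1367,-0.161,-0.01,-5.1]]' && python3 -m creep '[[0,0,-0.015,0],[0,0,-0.03,0],[0,0,-0.042,0],[0,0,-0.042,0],[0,0,-0.042,0]]' && python3 - <<'E'
from h import *
snap('wrist','w7'); o=manip.observe(); print(o['eef_pos'],o['ft_force'],R.from_rotvec(o['eef_rot']).as_matrix()[:,0])
E
```

```text
t: 10.2
eef_pos: [556.7, 114.2, 90.7]
eef_rot: [-2.258, 2.172, -0.008]
ft_force: [1.4, 0.2, -3.2]
gripper_width: 38.6
t: 10.62
eef_pos: [555.1, 114.2, 47.1]
eef_rot: [-2.261, 2.174, -0.004]
ft_force: [-0.5, 0.1, -5.1]
gripper_width: 38.4
[556.03866101 114.34912537  48.07960312] [-0.20717616 -0.32860389 -3.84850056] [ 0.03921094 -0.99922873 -0.0021072 ]
```

View pics/w7.png

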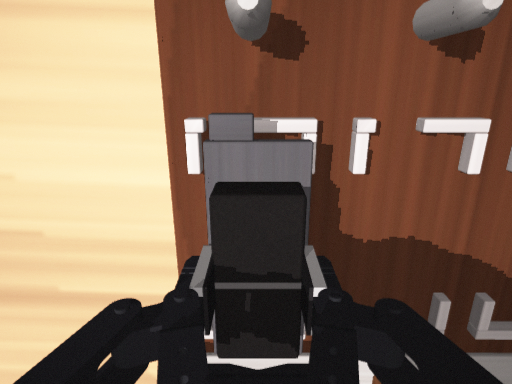

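```bash
python3 - <<'E'
from h import *
im,K,W=load('w7')
cv2.imwrite('pics/w7z.png',cv2.resize(im[100:200,170:330],None,fx=5,fy=5,interpolation=2))
E
```

```text
(no output)
```

View pics/w7z.png

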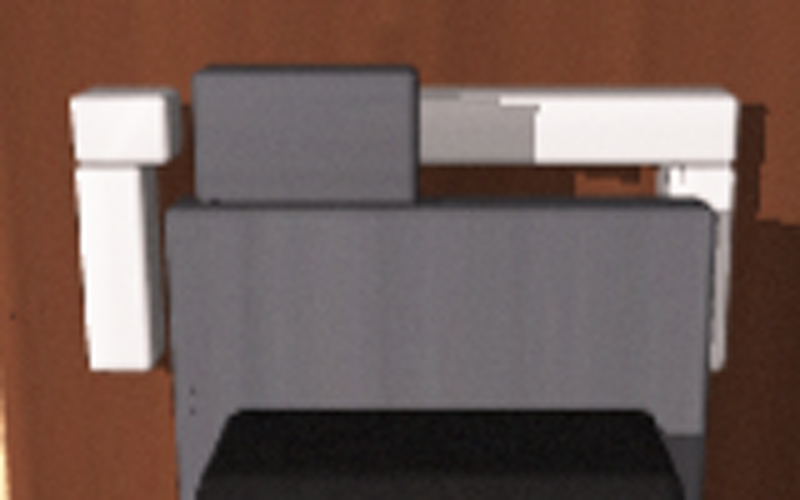

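```bash
python3 - <<'E'
from h import *
im,K,W=load('w7'); z=lambda p:np.array(p)/5.+[170,100]-0.4
N=px2w(z([(72,92),(739,91),(736,163),(76,163)]),22,K,W); print(N.round(1)); print(loc(N).round(1))
for h in (44,45.4,47):
    P=px2w(z([(167,203),(713,203)]),h,K,W); print(h,P.round(1),loc(P).round(1),np.degrees(np.arctan2(*(P[0]-P[1])[:2][::-1]))-90)
E
```

```text
[[619.9 153.8  22. ]
 [622.7  86.5  22. ]
 [615.5  86.1  22. ]
 [612.8 153.7  22. ]]
[[ 69.5 121.6]
 [ 69.5  54.2]
 [ 62.3  54.1]
 [ 62.4 121.8]]
44 [[612.7 140.8  44. ]
 [614.6  91.8  44. ]] [[ 61.8 108.9]
 [ 61.7  59.9]] 2.308709050033741
45.4 [[612.9 140.6  45.4]
 [614.9  92.   45.4]] [[ 62.  108.7]
 [ 61.9  60.1]] 2.308709050033684
47 [[613.2 140.3  47. ]
 [615.1  92.3  47. ]] [[ 62.2 108.4]
 [ 62.2  60.4]] 2.3087090500336984
```

```bash
python3 -m creep '[[-0.001,0.002,0,0],[-0.0018,0.0034,-0.005,0],[-0.0018,0.0034,-0.011,0],[-0.0018,0.0034,-0.011,0],[-0.0018,0.0034,-0.011,0]]' && python3 - <<'E'
from h import *
im,K,W=snap('wrist','w8'); o=manip.observe(); print(o['eef_pos'],o['ft_force'])
cv2.imwrite('pics/w8z.png',cv2.resize(im[100:200,170:330],None,fx=5,fy=5,interpolation=2))
E
```

```text
t: 11.08
eef_pos: [553.9, 117.8, 36.8]
eef_rot: [-2.26, 2.173, -0.005]
ft_force: [0.2, -0.5, -5.2]
gripper_width: 38.6
[554.17657734 117.80311987  37.02888188] [-0.2224744  -0.14807207 -4.8012251 ]
```

View pics/w8z.png

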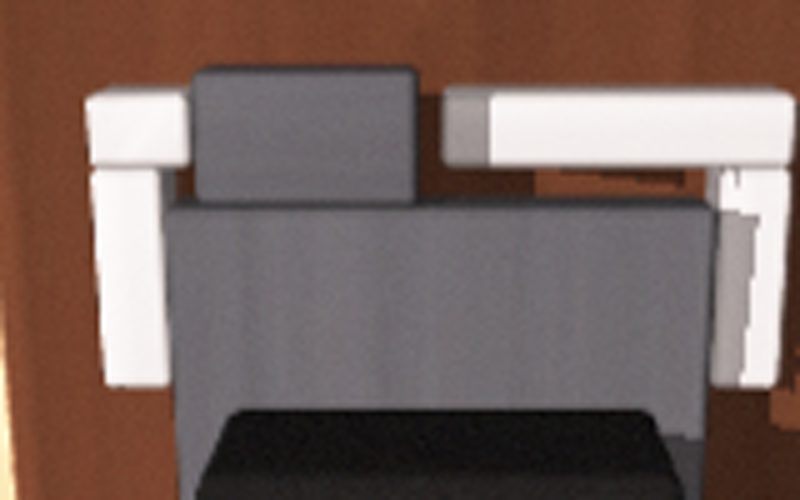

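```bash
python3 - <<'E'
from h import *
im,K,W=load('w8'); z=lambda p:np.array(p)/5.+[170,100]-0.4
N=px2w(z([(86,92),(796,91),(794,163),(90,165),(443,91)]),22,K,W); print(loc(N).round(1))
P=px2w(z([(167,203),(713,203)]),34.3,K,W); print(loc(P).round(1))
E
```

```text
[[ 69.4 121.8]
 [ 69.4  54.3]
 [ 62.6  54.1]
 [ 62.5 121.9]
 [ 69.4  87.8]]
[[ 60.8 112.5]
 [ 60.7  63.7]]
```

```bash
python3 -m creep '[[0,0,-0.005,0],[0,0,-0.009,0],[0,0,-0.0125,0],[0,0,-0.014,0],[0,0,-0.015,0],[0,0,-0.015,0]]'
```

```text
t: 11.63
eef_pos: [553.9, 117.7, 22.8]
eef_rot: [-2.26, 2.173, -0.005]
ft_force: [-5.3, -1.5, 10.1]
gripper_width: 38.2
```

```bash
python3 -m creep '[[0,0,0,0],[0,0,0,0],[0,0,0,0],[0,0,0,0],[0,0,0,0]]' 0 && python3 -m creep '[[0,0,0.03,0],[0,0,0.06,0],[0,0,0.09,0],[0,0,0.09,0]]' && python3 - <<'E'
from h import *
im,K,W=snap('wrist','w9'); o=manip.observe(); print(o['eef_pos'],o['ft_force'])
E
```

```text
t: 12.05
eef_pos: [554.0, 117.7, 22.8]
eef_rot: [-2.26, 2.173, -0.005]
ft_force: [-0.5, -0.1, 0.1]
gripper_width: 85.3
t: 12.38
eef_pos: [557.4, 118.4, 118.1]
eef_rot: [-2.255, 2.168, -0.012]
ft_force: [1.2, 0.1, 0.3]
gripper_width: 85.5
[556.33703636 118.19320044 115.80668027] [-0.15262006  0.03194946 -0.7930445 ]
```

View pics/w9.png

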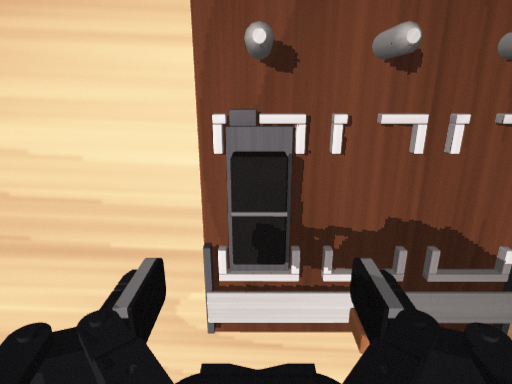

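The pad is seated in the left nest, with its ear in the slot at (243,117). Next is the far pad.

```bash
python3 -m creep '[[-0.007,0.038,0,-1.3],[-0.014,0.076,0,-2.6],[-0.021,0.114,0,-3.9],[-0.028,0.152,-0.005,-5.2],[-0.035,0.19,-0.01,-6.5],[-0.042,0.228,-0.015,-7.8],[-0.048,0.262,-0.02,-9],[-0.0515,0.286,-0.025,-9.7]]' && python3 -m creep '[[0,0,-0.01,0],[0,0,-0.02,0],[0,0,-0.02,0],[0,0,-0.02,0]]' && python3 - <<'E'
from h import *
im,K,W=snap('wrist','w10'); o=manip.observe(); print(o['eef_pos'],R.from_rotvec(o['eef_rot']).as_matrix()[:,0])
E
```

```text
t: 13.1
eef_pos: [503.4, 406.9, 89.3]
eef_rot: [-2.066, 2.354, -0.011]
ft_force: [0.4, -0.1, 0.0]
gripper_width: 85.4
t: 13.43
eef_pos: [502.7, 405.0, 67.7]
eef_rot: [-2.068, 2.357, -0.012]
ft_force: [0.5, -0.3, 0.7]
gripper_width: 85.0
[503.35309481 405.31024338  68.60243846] [-0.13059531 -0.99143487 -0.00132586]
```

View pics/w10.png

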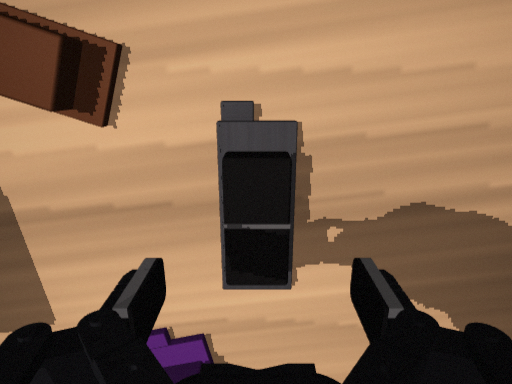

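```bash
python3 - <<'E'
from h import *
im,K,W=load('w10')
G=px2w([(222,226),(292,226)],30,K,W); print(G.mean(0), np.degrees(np.arctan2(G[0,1]-G[1,1],G[0,0]-G[1,0]))-90)
B=px2w([(223,156),(291,156),(292,287),(223,287)],30,K,W); print(B.mean(0))
print('purple tool',px2tool([(212,352),(205,336),(162,330)],40),px2tool([(152,260),(165,300)],-10))
print(px2tool([(222,226),(292,226)],38))
E
```

```text
[504.06131516 404.94892654  30.        ] -7.410773649412647
[504.07294191 404.78429973  30.        ]
purple tool [[-32.06507876  97.7763176   40.        ]
 [-36.31258022  83.71034734  40.        ]
 [-65.75367394  78.61431501  40.        ]] [[-48.60425055  -5.32274342 -10.        ]
 [-44.58060119  16.64157981 -10.        ]]
[[-21.37018992  -0.8118768   38.        ]
 [ 21.07729809  -0.85725823  38.        ]]
```

```bash
python3 -m creep '[[0.0007,-0.0004,-0.02,0],[0.0007,-0.0004,-0.04,0],[0.0007,-0.0004,-0.053,0],[0.0007,-0.0004,-0.059,0],[0.0007,-0.0004,-0.059,0]]' && python3 -m creep '[[0,0,0,0],[0,0,0,0],[0,0,0,0],[0,0,0,0],[0,0,0,0],[0,0,0,0],[0,0,0,0],[0,0,0,0]]' 255 80 && python3 -m creep '[[0,0,0.01,0],[0,0,0.03,0],[0,0,0.06,0],[0,0,0.09,0],[0,0,0.09,0],[0,0,0.09,0]]' && python3 - <<'E'
from h import *
snap('wrist','w11'); o=manip.observe(); print(o['eef_pos'],o['ft_force'],o['gripper_width'])
E
```

```text
t: 13.9
eef_pos: [503.7, 403.8, 8.5]
eef_rot: [-2.066, 2.358, -0.011]
ft_force: [-0.6, -0.5, -0.0]
gripper_width: 85.4
t: 14.57
eef_pos: [504.5, 404.5, 9.9]
eef_rot: [-2.065, 2.356, -0.012]
ft_force: [-0.5, 0.8, 6.7]
gripper_width: 38.6
t: 15.07
eef_pos: [505.3, 405.3, 102.0]
eef_rot: [-2.063, 2.354, -0.012]
ft_force: [-1.2, 0.2, -4.9]
gripper_width: 38.0
[504.16643651 404.35430919 100.100068  ] [-0.9269993  -0.11906766 -4.87840316] 38.35605949566162
```

View pics/w11.png

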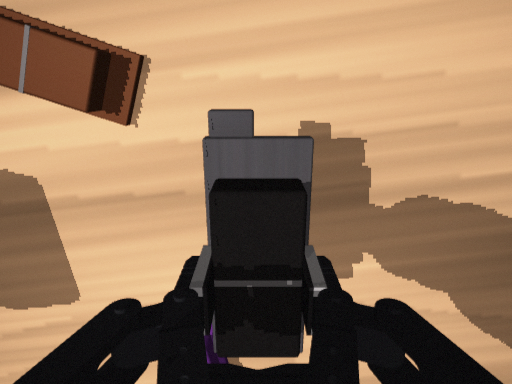

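```bash
python3 -m creep '[[0.0045,-0.037,0,0.8],[0.009,-0.074,0,1.6],[0.0135,-0.111,0,2.4],[0.018,-0.148,0,3.2],[0.0225,-0.185,0,4],[0.027,-0.222,0,4.8],[0.0315,-0.259,0,5.6],[0.036,-0.296,0,6.4]]' && python3 -m creep '[[0.004,-0.035,0,0.8],[0.008,-0.07,0,1.6],[0.012,-0.105,0,2.4],[0.016,-0.14,0,3.2],[0.017,-0.155,0,3.4],[0.017,-0.158,-0.01,3.4],[0.017,-0.158,-0.02,3.4],[0.017,-0.158,-0.02,3.4]]'
```

```text
t: 15.78
eef_pos: [538.4, 106.3, 98.3]
eef_rot: [-2.196, 2.238, -0.008]
ft_force: [0.3, -0.6, -4.5]
gripper_width: 38.5
t: 16.45
eef_pos: [552.7, -51.0, 74.8]
eef_rot: [-2.263, 2.175, 0.0]
ft_force: [-0.4, 0.8, -5.5]
gripper_width: 38.4
```

```bash
python3 -m creep '[[0.004,-0.004,-0.005,0],[0.007,-0.0075,-0.015,0],[0.007,-0.0075,-0.028,0],[0.007,-0.0075,-0.028,0],[0.007,-0.0075,-0.028,0]]' && python3 - <<'E'
from h import *
im,K,W=snap('wrist','w12'); o=manip.observe(); print(o['eef_pos'],o['ft_force'])
cv2.imwrite('pics/w12z.png',cv2.resize(im[100:200,170:330],None,fx=5,fy=5,interpolation=2))
E
```

```text
t: 16.87
eef_pos: [559.0, -57.8, 45.8]
eef_rot: [-2.265, 2.175, 0.003]
ft_force: [-0.3, 0.3, -5.6]
gripper_width: 38.0
[559.54699109 -58.01047381  46.49066631] [ 0.48912332  0.01783764 -4.41240573]
```

View pics/w12z.png

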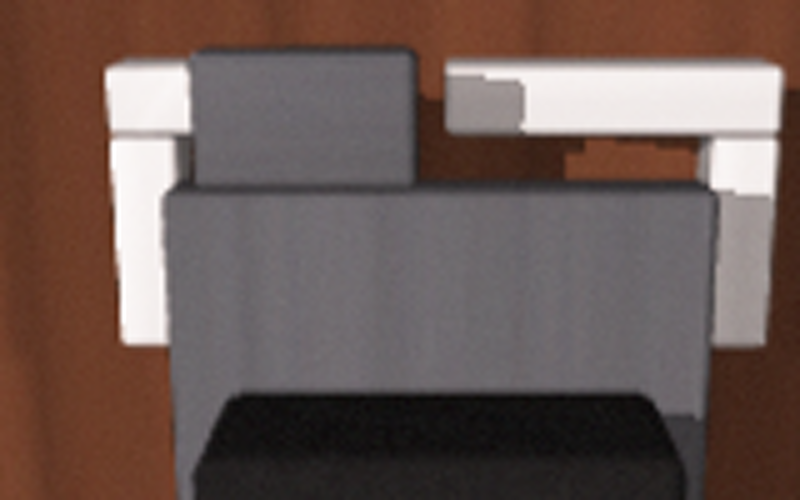

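```bash
python3 - <<'E'
from h import *
im,K,W=load('w12'); z=lambda p:np.array(p)/5.+[170,100]-0.4
N=px2w(z([(106,65),(783,65),(780,134),(110,132),(446,65)]),22,K,W); print(loc(N).round(1))
P=px2w(z([(165,187),(716,188)]),46.5-9.9+8,K,W); print(loc(P).round(1))
E
```

```text
[[  68.8  -54.2]
 [  68.8 -121.6]
 [  62.  -121.8]
 [  62.2  -54.2]
 [  68.8  -88.1]]
[[  60.2  -63.3]
 [  60.1 -111.9]]
```

```bash
python3 -m creep '[[0,-0.0003,-0.006,0],[0,-0.0003,-0.012,0],[0,-0.0003,-0.017,0],[0,-0.0003,-0.021,0],[0,-0.0003,-0.024,0],[0,-0.0003,-0.0255,0],[0,-0.0003,-0.0255,0]]'
```

```text
t: 17.5
eef_pos: [559.2, -58.3, 21.9]
eef_rot: [-2.265, 2.175, 0.002]
ft_force: [-6.7, 0.7, 11.4]
gripper_width: 38.1
```

```bash
python3 -m creep '[[0,0,0,0],[0,0,0,0],[0,0,0,0],[0,0,0,0],[0,0,0,0]]' 0 && python3 -m creep '[[0,0,0.03,0],[0,0,0.06,0],[0,0,0.09,0],[0,0.02,0.12,0],[0,0.04,0.15,0],[0,0.04,0.15,0],[0,0.04,0.15,0]]' && python3 - <<'E'
from h import *
im,K,W=snap('wrist','w13'); o=manip.observe(); print(o['eef_pos'],o['ft_force'])
E
```

```text
t: 17.92
eef_pos: [559.4, -58.3, 21.9]
eef_rot: [-2.265, 2.175, 0.002]
ft_force: [0.6, 0.5, 0.2]
gripper_width: 85.2
t: 18.5
eef_pos: [560.6, -17.6, 173.7]
eef_rot: [-2.264, 2.171, -0.003]
ft_force: [0.5, 0.7, -0.6]
gripper_width: 85.7
[559.52137222 -18.12546329 172.13774155] [-0.58830944 -0.05605586 -0.53130832]
```

View pics/w13.png

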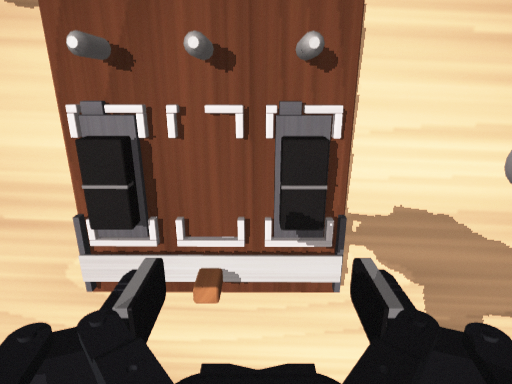

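Both pads are seated, in the left and right nests. Now I'll shut the keeper.

```bash
python3 -m creep '[[-0.02,0.009,-0.015,0],[-0.04,0.018,-0.03,0],[-0.06,0.027,-0.045,0],[-0.08,0.036,-0.06,0],[-0.095,0.042,-0.07,0],[-0.101,0.0441,-0.08,0],[-0.101,0.0441,-0.08,0],[-0.101,0.0441,-0.08,0]]' && python3 - <<'E'
from h import *
im,K,W=snap('wrist','w14'); o=manip.observe(); print(o['eef_pos'],o['ft_force'])
E
```

```text
t: 19.22
eef_pos: [457.5, 25.6, 91.0]
eef_rot: [-2.267, 2.175, 0.003]
ft_force: [0.5, 0.4, 0.6]
gripper_width: 85.5
[458.6632819   25.56206359  91.69413859] [0.17557396 0.65174234 0.27610993]
```

View pics/w14.png

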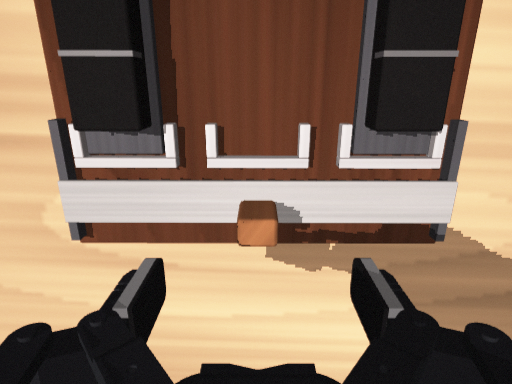

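```bash
python3 -m creep '[[0,0,-0.02,0],[0,0,-0.04,0],[0,0,-0.055,0],[0,0,-0.055,0]]' && python3 -m creep '[[0,0,0,0],[0,0,0,0],[0,0,0,0],[0,0,0,0],[0,0,0,0],[0,0,0,0],[0,0,0,0]]' 255 40 && python3 -m creep '[[0.004,0.0002,0,0],[0.008,0.0003,0,0],[0.012,0.0005,0,0],[0.016,0.0006,0,0],[0.02,0.0008,0,0],[0.024,0.001,0,0],[0.028,0.0012,0,0],[0.028,0.0012,0,0]]'
```

```text
t: 19.6
eef_pos: [458.2, 25.1, 34.9]
eef_rot: [2.266, -2.176, -0.004]
ft_force: [-0.9, 0.5, -0.1]
gripper_width: 85.5
t: 20.18
eef_pos: [459.0, 25.9, 35.8]
eef_rot: [-2.264, 2.175, 0.003]
ft_force: [-2.3, 8.3, 7.3]
gripper_width: 23.3
t: 20.85
eef_pos: [488.3, 27.1, 35.9]
eef_rot: [-2.263, 2.175, 0.002]
ft_force: [1.0, 1.4, -2.7]
gripper_width: 23.2
```

```bash
python3 -m creep '[[0.002,0,0,0],[0.003,0,0,0],[0.004,0,0,0],[0.004,0,0,0],[0.004,0,0,0]]' && python3 -m creep '[[-0.0015,0,0,0],[-0.0015,0,0,0],[-0.0015,0,0,0],[-0.0015,0,0,0],[-0.0015,0,0,0]]' 0 && python3 -m creep '[[0,0,0.03,0],[0,0,0.06,0],[0.015,0,0.09,0],[0.03,0,0.12,0],[0.03,0,0.12,0],[0.03,0,0.12,0]]' && python3 - <<'E'
from h import *
im,K,W=snap('wrist','w15'); o=manip.observe(); print(o['eef_pos'],o['ft_force'])
E
```

```text
t: 21.27
eef_pos: [488.8, 27.1, 35.8]
eef_rot: [2.264, -2.175, -0.009]
ft_force: [-15.3, 2.7, 16.0]
gripper_width: 23.3
t: 21.68
eef_pos: [487.9, 27.1, 35.9]
eef_rot: [2.264, -2.176, -0.008]
ft_force: [-0.4, 0.1, -0.4]
gripper_width: 81.9
t: 22.18
eef_pos: [520.1, 27.1, 157.7]
eef_rot: [-2.264, 2.175, 0.003]
ft_force: [0.4, 0.4, -0.4]
gripper_width: 85.3
[518.20099182  27.06186479 156.03760966] [-0.23525098  0.16146682  0.25595149]
```

View pics/w15.png

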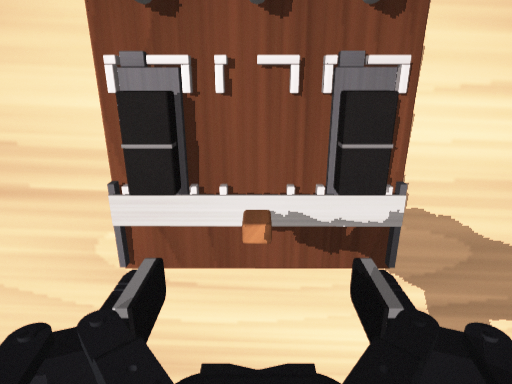

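```bash
python3 - <<'E'
from h import *
im,K,W=load('w15')
print(loc(px2w([(110,195),(405,195)],28,K,W)),loc(px2w([(151,146.5),(367,146)],42,K,W)))
for n in('scene','side'): snap(n,n+'1')
K,W=cam('scene'); print(px2w([(133.5,164.5),(150.5,187)],24,K,W).round(0))
E
```

```text
[[ -46.15685806  130.18926201]
 [ -46.13871716 -130.5791359 ]] [[-3.94395827e-01  8.45773462e+01]
 [-8.11662483e-02 -8.77951144e+01]]
[[ 502. -391.   24.]
 [ 581. -283.   24.]]
```

View pics/scene1.png

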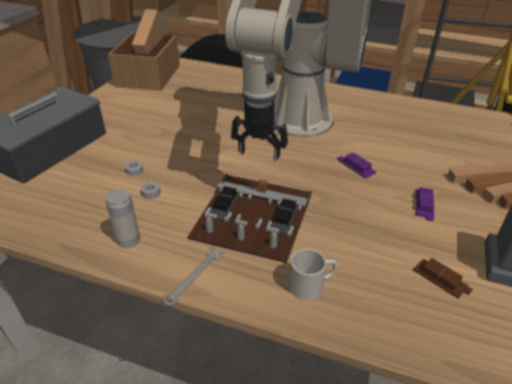

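View pics/side1.png

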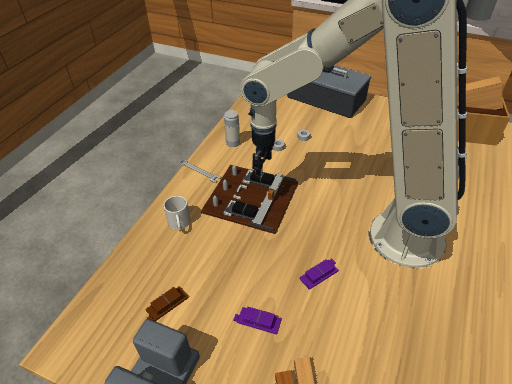

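```bash
python3 - <<'E'
from h import *
K,W=cam('scene'); print(px2w([(127,243)],0,K,W).round(0),px2w([(119,194)],150,K,W).round(0))
K,W=cam('side'); print(px2w([(234,144)],0,K,W).round(0),px2w([(231,114)],150,K,W).round(0),px2w([(303.5,134),(278.5,144)],24,K,W).round(0))
im,K,W=load('w13')
E
python3 -m creep '[[0.005,-0.02,0.02,0],[0.01,-0.055,0.04,0],[0.015,-0.09,0.055,0],[0.02,-0.125,0.07,0],[0.025,-0.16,0.08,0],[0.03,-0.195,0.08,0],[0.035,-0.23,0.08,0],[0.04,-0.265,0.08,0]]' 0 && python3 -m creep '[[0.003,-0.035,0,0],[0.003,-0.05,0,0],[0.003,-0.05,0,0],[0.003,-0.05,0,0]]' && python3 - <<'E'
from h import *
im,K,W=snap('wrist','w16'); o=manip.observe(); print(o['eef_pos'],o['ft_force'])
E
```

```text
[[ 780. -237.    0.]] [[ 762. -239.  150.]]
[[ 760. -234.    0.]] [[ 766. -236.  150.]] [[ 499. -382.   24.]
 [ 574. -277.   24.]]
t: 23.0
eef_pos: [555.6, -239.4, 233.1]
eef_rot: [2.263, -2.174, -0.014]
ft_force: [1.2, 0.9, 0.3]
gripper_width: 85.2
t: 23.33
eef_pos: [557.5, -289.2, 231.3]
eef_rot: [2.26, -2.176, -0.019]
ft_force: [-0.1, 1.4, 0.0]
gripper_width: 85.2
[ 557.79730321 -288.4102053   231.7524008 ] [-0.11885845  0.82177698 -1.17055228]
```

View pics/w16.png

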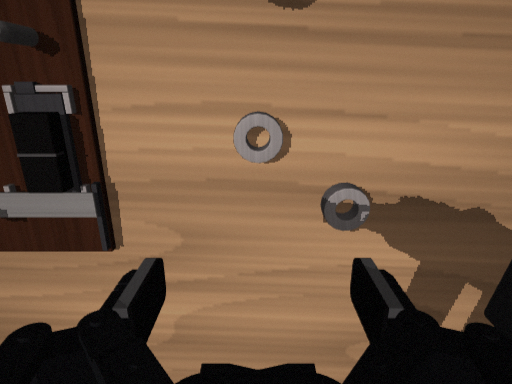

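```bash
python3 - <<'E'
from h import *
im,K,W=load('w16')
cv2.imwrite('pics/w16z.png',cv2.resize(im[100:240,220:380],None,fx=5,fy=5,interpolation=2)[:600])
for c in [(258,137),(346,206)]:
    x,y=c; roi=im[y-32:y+32,x-32:x+32].astype(int)
    sat=(roi.max(2)-roi.min(2)); m=((sat<28)).astype(np.uint8)
    cs,_=cv2.findContours(m,0,2); k=max(cs,key=cv2.contourArea); e=cv2.fitEllipse(k); print(e)
    print(px2w([(e[0][0]+x-32,e[0][1]+y-32)],24,K,W),px2w([c],24,K,W))
E
```

```text
((32.08899688720703, 31.94244384765625), (48.643096923828125, 49.94115447998047), 173.24151611328125)
[[ 583.54501859 -287.59335928   24.        ]] [[ 583.47977233 -287.50061614   24.        ]]
((31.052968978881836, 32.22105407714844), (46.23418045043945, 48.70384979248047), 114.86579895019531)
[[ 508.10077859 -390.55654248   24.        ]] [[ 508.41729053 -391.60660455   24.        ]]
```

View pics/w16z.png

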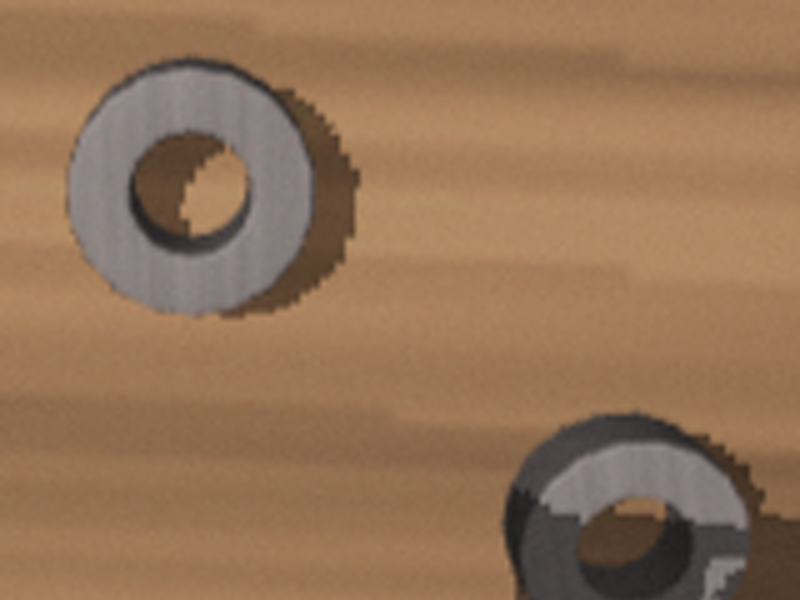

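```bash
python3 -m creep '[[0.006,0,-0.03,0],[0.012,0,-0.06,0],[0.018,0,-0.09,0],[0.025,0.001,-0.12,0],[0.025,0.001,-0.145,0],[0.025,0.001,-0.15,0],[0.025,0.001,-0.15,0]]' && python3 - <<'E'
from h import *
im,K,W=snap('wrist','w17'); o=manip.observe(); print(o['eef_pos'],o['ft_force'])
E
```

```text
t: 23.97
eef_pos: [581.4, -285.1, 79.9]
eef_rot: [2.262, -2.172, -0.026]
ft_force: [-0.5, -0.2, 0.5]
gripper_width: 85.2
[ 582.49506103 -286.07513618   81.73588423] [-0.83281104 -0.13123146  0.72430532]
```

View pics/w17.png

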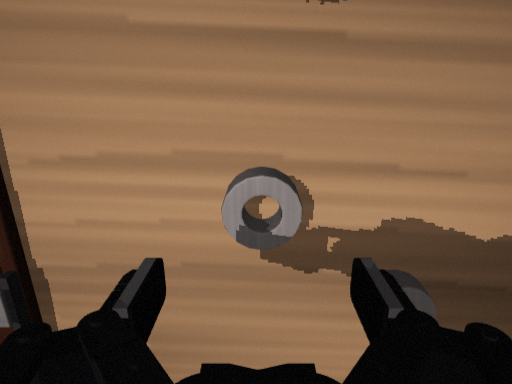

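```bash
python3 - <<'E'
from h import *
im,K,W=load('w17')
print(px2w([(261.5,212.5)],24,K,W)); o=manip.observe(); print(o['eef_pos'],R.from_rotvec(o['eef_rot']).as_matrix().round(3))
E
```

```text
[[ 583.02712214 -287.36031106   24.        ]]
[ 582.49506103 -286.07513618   81.73588423] [[ 0.04  -0.999 -0.013]
 [-0.999 -0.04   0.006]
 [-0.007  0.012 -1.   ]]
```

```bash
python3 -m creep '[[0.0005,-0.0013,-0.025,0],[0.0005,-0.0013,-0.05,0],[0.0005,-0.0013,-0.07,0],[0.0005,-0.0013,-0.077,0],[0.0005,-0.0013,-0.077,0],[0.0005,-0.0013,-0.077,0]]' && python3 -m creep '[[0,0,0,0],[0,0,0,0],[0,0,0,0],[0,0,0,0],[0,0,0,0],[0,0,0,0],[0,0,0,0]]' 255 60 && python3 -m creep '[[0,0,0.01,0],[0,0,0.03,0],[0,0,0.06,0],[0,0,0.09,0],[0,0,0.11,0],[0,0,0.11,0]]' && python3 - <<'E'
from h import *
im,K,W=snap('wrist','w18'); o=manip.observe(); print(o['eef_pos'],o['ft_force'],o['gripper_width'])
E
```

```text
t: 24.52
eef_pos: [583.9, -287.7, 6.5]
eef_rot: [2.263, -2.173, -0.018]
ft_force: [0.2, -0.6, 0.8]
gripper_width: 85.4
t: 25.1
eef_pos: [585.1, -288.2, 9.0]
eef_rot: [2.264, -2.174, -0.014]
ft_force: [-3.4, 0.7, 14.4]
gripper_width: 52.0
t: 25.6
eef_pos: [587.8, -289.6, 124.8]
eef_rot: [2.265, -2.176, -0.002]
ft_force: [1.1, -0.4, -1.4]
gripper_width: 51.7
[ 586.75028295 -289.04129186  122.25977946] [-0.46864325 -0.4306799  -2.20169507] 52.269732380463644
```

View pics/w18.png

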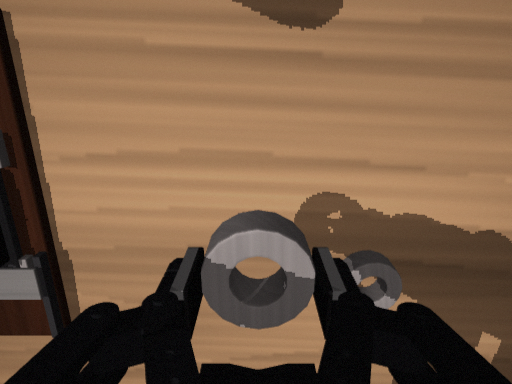

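```bash
python3 - <<'E'
from h import *
for tz in(-16,-12,-8): print(tz,px2tool([(258,279),(202,279),(314,279),(258,231),(258,328)],tz).round(1))
print(glob((115,-88)),glob((115,88)),glob((115,0)))
E
```

```text
-16 [[  0.4   0.9 -16. ]
 [-24.9   0.9 -16. ]
 [ 25.7   0.9 -16. ]
 [  0.4 -22.9 -16. ]
 [  0.5  28.  -16. ]]
-12 [[  0.4   3.5 -12. ]
 [-25.6   3.5 -12. ]
 [ 26.5   3.5 -12. ]
 [  0.4 -21.  -12. ]
 [  0.5  31.5 -12. ]]
-8 [[  0.4   6.1  -8. ]
 [-26.4   6.2  -8. ]
 [ 27.3   6.1  -8. ]
 [  0.4 -19.1  -8. ]
 [  0.5  35.   -8. ]]
[674.06967626 -53.72780445] [666.73025216 122.1190973 ] [670.39996421  34.19564643]
```

```bash
python3 -m creep '[[0.01,0.035,0,0],[0.023,0.07,0,0],[0.036,0.105,0,0],[0.05,0.14,0,0],[0.063,0.175,0,0],[0.076,0.21,0,0],[0.086,0.232,-0.005,0],[0.088,0.232,-0.01,0]]' && python3 -m creep '[[0,0,-0.01,0],[0,0,-0.02,0],[0,0,-0.03,0],[0,0,-0.03,0],[0,0,-0.03,0]]' && python3 - <<'E'
from h import *
im,K,W=snap('wrist','w19'); o=manip.observe(); print(o['eef_pos'],o['ft_force'],o['eef_rot'])
E
```

```text
t: 26.32
eef_pos: [675.6, -52.3, 111.1]
eef_rot: [2.269, -2.172, -0.008]
ft_force: [0.8, -0.2, -1.5]
gripper_width: 51.9
t: 26.73
eef_pos: [674.3, -53.3, 79.7]
eef_rot: [2.267, -2.172, -0.011]
ft_force: [0.1, 0.1, -1.4]
gripper_width: 52.0
[675.07630616 -53.24427203  80.57217842] [ 0.39167975  0.26516509 -0.81557184] [ 2.26739642 -2.17286942 -0.00913817]
```

View pics/w19.png

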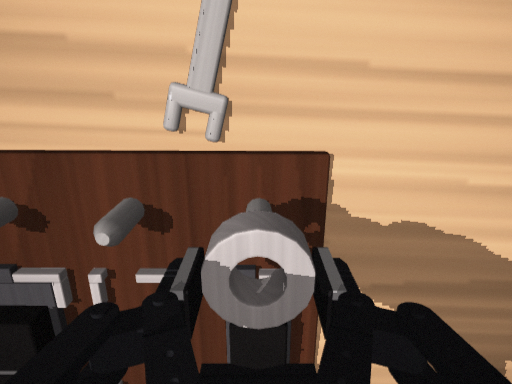

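```bash
python3 - <<'E'
from h import *
im,K,W=load('w19')
p=px2w([(107,239)],57,K,W); print(p,loc(p))
p=px2w([(259,205)],12,K,W); print(p,loc(p))
p=px2w([(329,153)],12,K,W); print(p,loc(p))
print('spacer centre', px2w([(258,279)],80.6+13.5,K,W))
E
```

```text
[[670.09116633  31.40958533  57.        ]] [[114.57528844  -2.7707603 ]]
[[677.16891083 -54.10058482  12.        ]] [[118.0809932  -88.50169813]]
[[715.54014713 -98.13546565  12.        ]] [[ 154.58254068 -134.09840346]]
spacer centre [[672.52795181 -53.87283017  94.1       ]]
```

```bash
python3 -m creep '[[0.0015,0,-0.008,0],[0.0015,0,-0.016,0],[0.0015,0,-0.024,0],[0.0015,0,-0.03,0],[0.0015,0,-0.036,0],[0.0015,0,-0.036,0]]' && python3 -m creep '[[0,0,-0.006,0],[0,0,-0.012,0],[0,0,-0.016,0],[0,0,-0.02,0],[0,0,-0.022,0],[0,0,-0.0225,0],[0,0,-0.0225,0]]'
```

```text
t: 27.28
eef_pos: [675.5, -53.1, 42.8]
eef_rot: [2.266, -2.172, -0.012]
ft_force: [-0.4, -0.1, -2.7]
gripper_width: 52.0
t: 27.87
eef_pos: [675.3, -53.1, 21.1]
eef_rot: [2.266, -2.172, -0.013]
ft_force: [-3.8, 0.0, 6.6]
gripper_width: 52.1
```

```bash
python3 -m creep '[[0,0,0,0],[0,0,0,0],[0,0,0,0],[0,0,0,0],[0,0,0,0]]' 0 && python3 -m creep '[[0,0,0.03,0],[0,0,0.06,0],[-0.01,-0.01,0.09,0],[-0.02,-0.03,0.12,0],[-0.02,-0.03,0.12,0],[-0.02,-0.03,0.12,0]]' && python3 - <<'E'
from h import *
im,K,W=snap('wrist','w20'); o=manip.observe(); print(o['eef_pos'],o['ft_force'])
E
```

```text
t: 28.28
eef_pos: [675.4, -53.1, 21.0]
eef_rot: [2.266, -2.172, -0.012]
ft_force: [-0.7, 0.1, 0.7]
gripper_width: 85.5
t: 28.78
eef_pos: [656.4, -84.1, 143.2]
eef_rot: [2.266, -2.175, -0.007]
ft_force: [-0.4, 0.6, -0.7]
gripper_width: 85.4
[655.63445685 -83.34584533 141.50487884] [-1.17688699 -0.77067893 -0.75442982]
```

View pics/w20.png

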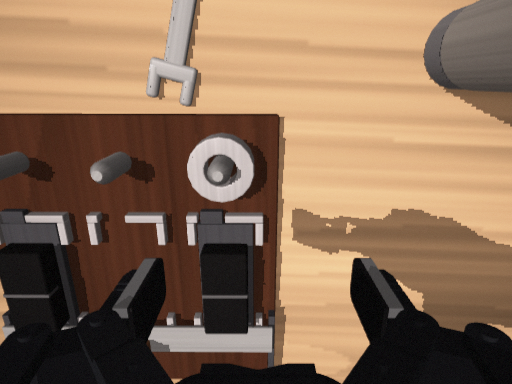

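```bash
python3 -m creep '[[-0.016,-0.034,0.01,0],[-0.032,-0.068,0.01,0],[-0.048,-0.102,0.01,0],[-0.064,-0.136,0.01,0],[-0.08,-0.17,0,0],[-0.096,-0.204,-0.01,0],[-0.112,-0.238,-0.02,0],[-0.128,-0.272,-0.03,0]]' && python3 -m creep '[[-0.014,-0.02,-0.01,0],[-0.02,-0.034,-0.025,0],[-0.02,-0.034,-0.03,0],[-0.02,-0.034,-0.03,0],[-0.02,-0.034,-0.03,0]]' && python3 - <<'E'
from h import *
im,K,W=snap('wrist','w21'); o=manip.observe(); print(o['eef_pos'],R.from_rotvec(o['eef_rot']).as_matrix().round(3))
E
```

```text
t: 29.5
eef_pos: [526.4, -355.8, 109.3]
eef_rot: [2.266, -2.172, -0.015]
ft_force: [0.3, -0.2, -0.3]
gripper_width: 85.3
t: 29.92
eef_pos: [506.6, -388.4, 78.1]
eef_rot: [2.267, -2.172, -0.018]
ft_force: [-0.5, 0.3, -0.1]
gripper_width: 85.5
[ 507.18574201 -388.47649251   78.88062226] [[ 0.044 -0.999 -0.009]
 [-0.999 -0.044  0.006]
 [-0.006  0.008 -1.   ]]
```

View pics/w21.png

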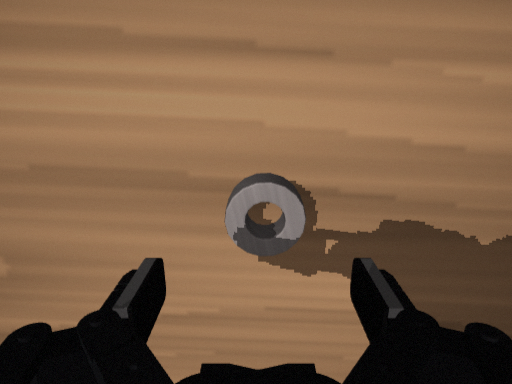

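```bash
python3 - <<'E'
from h import *
im,K,W=load('w21'); print(px2w([(265,219)],24,K,W))
E
```

```text
[[ 504.88146783 -393.08410774   24.        ]]
```

```bash
python3 -m creep '[[-0.003,-0.0045,-0.015,0],[-0.003,-0.0045,-0.04,0],[-0.003,-0.0045,-0.06,0],[-0.003,-0.0045,-0.073,0],[-0.003,-0.0045,-0.075,0],[-0.003,-0.0045,-0.075,0]]' && python3 -m creep '[[0,0,0,0],[0,0,0,0],[0,0,0,0],[0,0,0,0],[0,0,0,0],[0,0,0,0],[0,0,0,0]]' 255 60 && python3 -m creep '[[0,0,0.01,0],[0,0,0.03,0],[0,0,0.06,0],[0,0,0.09,0],[0,0,0.12,0],[0,0,0.12,0]]' && python3 - <<'E'
from h import *
im,K,W=snap('wrist','w22'); o=manip.observe(); print(o['eef_pos'],o['ft_force'],o['gripper_width'])
E
```

```text
t: 30.47
eef_pos: [504.6, -392.1, 3.7]
eef_rot: [2.269, -2.17, -0.017]
ft_force: [0.4, 1.4, -0.2]
gripper_width: 85.4
t: 31.05
eef_pos: [505.5, -392.7, 5.6]
eef_rot: [2.269, -2.171, -0.014]
ft_force: [-1.0, 2.7, 7.7]
gripper_width: 51.4
t: 31.55
eef_pos: [508.5, -395.1, 133.0]
eef_rot: [2.27, -2.172, 0.002]
ft_force: [0.9, -1.2, 0.1]
gripper_width: 51.5
[ 507.54160856 -394.3705221   130.22404927] [ 0.49520075  0.21549819 -1.27754675] 51.06329384764579
```

View pics/w22.png

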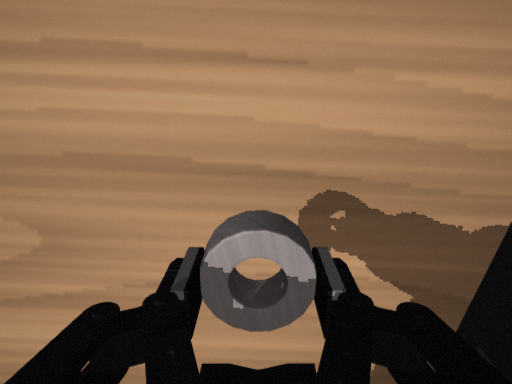

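```bash
python3 - <<'E'
from h import *
print(px2tool([(258,281)],-18))
K,W=cam('scene'); print(px2w([(308,262)],90,K,W),px2w([(306,294)],0,K,W))
K,W=cam('side'); print(px2w([(176,202)],90,K,W),px2w([(179,226)],0,K,W))
E
```

```text
[[  0.41854604   0.59913478 -18.        ]]
[[759.60972139 236.09302259  90.        ]] [[ 7.76653605e+02  2.43171074e+02 -1.13686838e-13]]
[[756.59200893 227.83278874  90.        ]] [[743.1749081  255.70469937   0.        ]]
```

```bash
python3 -m creep '[[0.011,0.036,0,0],[0.022,0.072,0,0],[0.033,0.108,0,0],[0.044,0.144,0,0],[0.055,0.18,0,0],[0.066,0.216,0,0],[0.077,0.252,0,0],[0.088,0.288,0,0]]' && python3 -m creep '[[0.011,0.036,0,0],[0.022,0.072,0,0],[0.033,0.108,0,0],[0.044,0.144,0,0],[0.055,0.18,0,0],[0.066,0.205,-0.01,0],[0.066,0.22,-0.03,0],[0.066,0.22,-0.04,0]]'
```

```text
t: 32.27
eef_pos: [595.0, -104.5, 129.5]
eef_rot: [2.269, -2.171, -0.004]
ft_force: [1.6, 0.4, -1.7]
gripper_width: 51.6
t: 32.93
eef_pos: [660.0, 118.7, 87.1]
eef_rot: [2.271, -2.167, -0.007]
ft_force: [-1.1, -0.0, -1.8]
gripper_width: 51.9
```

```bash
python3 -m creep '[[0.004,0.002,0,0],[0.007,0.0035,-0.005,0],[0.007,0.0035,-0.009,0],[0.007,0.0035,-0.009,0],[0.007,0.0035,-0.009,0]]' && python3 - <<'E'
from h import *
im,K,W=snap('wrist','w23'); o=manip.observe(); print(o['eef_pos'],o['ft_force'])
E
```

```text
t: 33.35
eef_pos: [667.1, 121.3, 78.4]
eef_rot: [2.27, -2.168, -0.006]
ft_force: [-0.5, -0.3, -1.1]
gripper_width: 51.2
[667.24035461 121.44135608  78.64857054] [ 0.19632384 -0.02044313 -0.55174947]
```

View pics/w23.png

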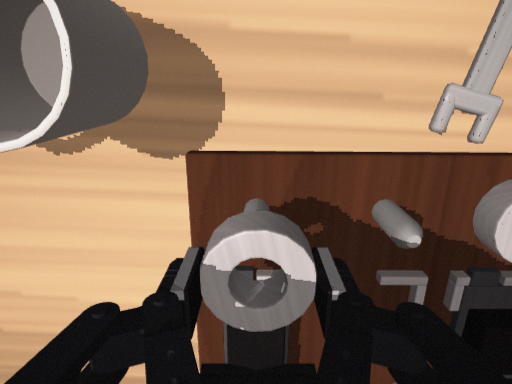

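```bash
python3 -m creep '[[0.0005,0.0008,-0.008,0],[0.0005,0.0008,-0.016,0],[0.0005,0.0008,-0.024,0],[0.0005,0.0008,-0.032,0],[0.0005,0.0008,-0.038,0],[0.0005,0.0008,-0.038,0]]' && python3 -m creep '[[0,0,-0.006,0],[0,0,-0.012,0],[0,0,-0.016,0],[0,0,-0.02,0],[0,0,-0.0225,0],[0,0,-0.024,0],[0,0,-0.024,0]]'
```

```text
t: 33.9
eef_pos: [666.5, 122.0, 38.5]
eef_rot: [2.269, -2.167, -0.009]
ft_force: [0.0, -0.8, -1.8]
gripper_width: 51.6
t: 34.48
eef_pos: [666.5, 122.0, 17.5]
eef_rot: [2.268, -2.167, -0.009]
ft_force: [-10.6, -2.8, 26.9]
gripper_width: 51.4
```

Contact came at the expected height. Now I'll release, lift and check.

```bash
python3 -m creep '[[0,0,0,0],[0,0,0,0],[0,0,0,0],[0,0,0,0],[0,0,0,0]]' 0 && python3 -m creep '[[0,0,0.03,0],[0,0,0.06,0],[0,-0.01,0.09,0],[-0.015,-0.04,0.12,0],[-0.03,-0.07,0.15,0],[-0.045,-0.09,0.18,0],[-0.045,-0.09,0.18,0],[-0.045,-0.09,0.18,0]]' && python3 - <<'E'
from h import *
im,K,W=snap('wrist','w24'); o=manip.observe(); print(o['eef_pos'],o['ft_force'])
E
```

```text
t: 34.9
eef_pos: [666.4, 122.0, 17.1]
eef_rot: [2.268, -2.167, -0.009]
ft_force: [-0.1, -0.0, 0.2]
gripper_width: 85.4
t: 35.57
eef_pos: [622.0, 30.7, 199.5]
eef_rot: [2.268, -2.171, -0.005]
ft_force: [-0.0, -0.1, -0.1]
gripper_width: 85.3
[621.69484068  31.59770612 197.77388533] [ 0.59323926  0.19004433 -1.04341802]
```

View pics/w24.png

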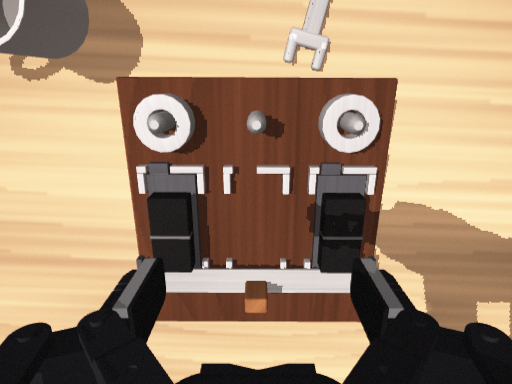

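The wrist view shows both spacers around their posts at (164,124) and (350,124), both pads in their nests and the bar shut. I'll do a numeric check, then look at the fixed cameras.

```bash
python3 - <<'E'
from h import *
im,K,W=load('w24')
print('keeper front',loc(px2w([(145,269),(365,269)],28,K,W)).round(1))
hs=im.astype(int)
for c in[(164,124),(350,124)]:
    x,y=c; r=im[y-34:y+34,x-34:x+34]; m=(r.min(2)>140).astype(np.uint8)
    k=max(cv2.findContours(m,0,2)[0],key=cv2.contourArea); e=cv2.fitEllipse(k)
    print('spacer',np.round(e,1) if 0 else e, loc(px2w([(e[0][0]+x-34,e[0][1]+y-34)],36,K,W)).round(1))
print('grooves',loc(px2w([(148.5,236.5),(192,236.5),(319,237),(364,237)],42,K,W)).round(1))
for n in('scene','side'): snap(n,n+'2')
a=cv2.imread('pics/scene2.png'); b=cv2.imread('pics/side2.png')
cv2.imwrite('pics/f1.png',cv2.resize(a[160:300,90:350],None,fx=3,fy=3,interpolation=2)); 
E
```

```text
keeper front [[ -46.3  122.9]
 [ -45.4 -120.5]]
spacer ((31.251588821411133, 32.74165725708008), (54.067161560058594, 59.62358474731445), 141.73397827148438) [[113.9  87.7]]
spacer ((34.268863677978516, 32.840118408203125), (55.74360275268555, 59.235572814941406), 40.59328079223633) [[114.4 -86.8]]
grooves [[   0.5  109.6]
 [   0.6   65.3]
 [   0.6  -64.2]
 [   0.7 -110. ]]
```

View pics/f1.png

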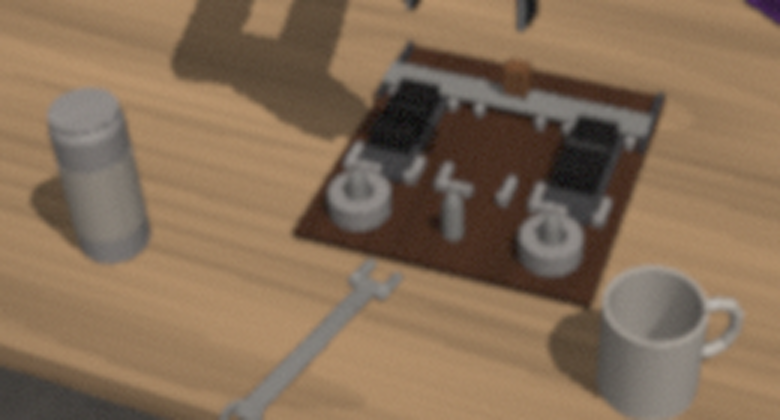

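View pics/side2.png

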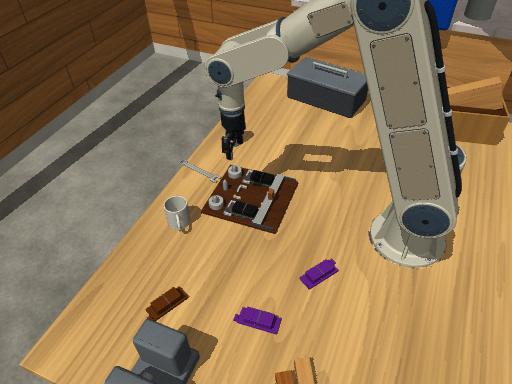

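Everything is in place: the pads are seated, the spacers are down and the bar is shut. The bystanders haven't moved, and no parts are left on the bench except the purple and brown look-alikes. I'll hand in now.

```bash
python3 -c "
from plant import manip
print(manip.close_job(), manip.observe()['t'])"
```

```text
the job is handed in; nothing more can be done
the job is handed in; nothing more can be done
```

The job is handed in at about 36 s of robot time. I drew the keeper bar back to its stop and seated the two black pads in the left and right nests. I then pushed the bar shut to its stop and put the two spacers on the right and left posts. Only two pads and two spacers were on the bench. I left the can, wrench, mug and the purple and brown look-alikes alone.

Last checks, from the wrist camera in carrier coordinates:

| Part | Measured | Target |
|---|---|---|
| Pads | about 0.6 mm off in x, within 1 mm in y | nest centres |
| Spacers | 1.1 and 1.3 mm off | post centres |
| Keeper bar front edge | about -46 mm | -46 mm (shut) |

- **Heights:** I did not measure the final heights directly. The pads and spacers met resistance at the expected height, and the bar slid over both pads to its stop.
- **Disagreement:** an earlier reading put the left pad about 3 mm off in y, from a roughly picked pixel; the later reading, taken from both ends of the groove, did not repeat this.
- **Not confirmed:** the hand-in reported no verdict.

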